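Cap the filter vessel: cam-and-groove cap, both cam levers

ROBOT

A 6-joint arm with a two-finger parallel gripper is mounted at the origin on the work surface. World frame = base frame: x ahead of the robot, y to its left, z up, the work surface at z = 0. Lengths are in mm, angles in degrees, forces in N, time in s.
With the tool pointing down it reaches from about 350 to 725 mm from the base axis. Payload 6 kg.
Tool frame: the origin (TCP) lies at the very end of the fingers, on their centre line; the grasp point (between the pads) lies 19 mm behind it (ctrl.grasp_offset is the distance from the TCP to the grasp point, in mm); z points along the fingers, y is the direction in which the jaws open and shut (so a half turn about z gives the same grasp; the last joint's range is limited). The gripper opens to 85 mm and grips with 20 to 120 N. Pads are 22 mm wide; open, the fingers measure 114 mm over their backs; the gripper's body (76 mm by 85 mm) begins 54 mm behind the grasp point. The pads swing forward as they close: fully open they stand 13 mm farther back than shut.
Start: joints at [85.182, 2.303, 4.859, 0, -92.561, -19.12], TCP at [243.422, 548.376, 202.861] pointing down, gripper open.
Joint ranges: [-146.85, 146.85], [-73.84, 115.35], [-62.03, 85.46], [-188.31, 113.3], [-161.28, -10.13], [-171.36, 171.36]. Speed limits (degrees/s): [147.25, 147.25, 172.46, 180, 180, 180].

INTERFACE

Orientations are given as a 3x3 rotation matrix whose columns are the frame's x, y, z axes.
In Python, from plant import ctrl gives the robot as it stands.
- The arm moves only by the shell command python3 -m pendant 'ROWS' [OPENING]. ROWS is JSON, a list of rows, each an object of numbers: "tx", "ty", "tz": the shift along the world's x, y, z in m; "wx", "wy", "wz": the turn, a rotation vector about the world's x, y, z in rad. In form: [{"tx": .., "ty": .., "tz": .., "wx": .., "wy": .., "wz": ..}, ...]. A call has 1 to 12 rows; each row shifts and turns the commanded pose from where the row before left it; what a row does not reach is not made up. A row lasts 1/12 s, in which the tool goes at most 41.7 mm and 7.16 degrees, less where a joint would pass 70% of its speed; a pose out of reach is approached as far as the arm can. A call with a gripper value outside its range is refused whole. OPENING is the finger opening in m, from 0 to 0.0854, set as the call begins (- or left out, the last holds). The fingers move at their own pace and stop on an object; the grip force is fixed at half the most. Time passes only in rows, so rows that do not move let the fingers close. It gives the time, the measured TCP pose, the force and the opening at its end, in the units of the state.
- ctrl.state(): the state, without advancing time (a new reading comes with each control period).
- ctrl.get_image(name): name is "scene" or "top" or "wrist"; returns a dict with "image" (480x640x3 uint8, red, green, blue), "fx", "fy", "cx", "cy" (pixels), "dist" ([k1, k2, p1, p2, k3] as OpenCV has them; the pictures are not rectified), "rvec" (rotation vector, rad) and "tvec" (3), from world to camera coordinates, as OpenCV has them. Camera axes: x right, y down, z forward; pixel columns grow to the right and rows downward; lengths in mm; the calibration is good to about 2 mm. A picture is of the moment at which its call begins. There is no depth.
- ctrl.job_done(): hands the job in, once; it reports no verdict.
The state is a dict: "t": time; "q": joint angles; "joint_velocities": joint speeds; "joint_torque": joint torques, N m; "position": TCP position; "tool_rot": TCP orientation; "wrist_force": force on the tool from outside, world axes, zero at the start; "ft_torque": the same for the moment, N m; "width": finger opening in mm.
Only numpy, scipy, OpenCV 4.12 (cv2) and the standard library are available. Lean on these libraries where they do the work, as an engineer would, in place of code of your own. Each camera call takes 0.05 s, during which the arm holds its last target. There are 200 camera calls.

TASK

Fit the cap coupling to the filter vessel: take it from the bench, set it squarely over the grooved fitting on top of the vessel and push it fully home past its seal, firmly but without ramming it. Then swing its two cam levers down one after the other, each right down to its stop without forcing it, so that the cap is clamped, and let go. Leave the rack and the bottles as they stand.

Things in the scene. Friction and masses are not known exactly. Their poses are not given: they have to be found in the camera images.
- cap: Cam-and-groove cap coupling, plain aluminium, standing mouth down on the bench: round cup 59 mm across (58 mm between its flats at +x and -x, free to grip), 46 mm high, bore 46.7 mm, 0.28 to 0.48 kg. Ears at +y and -y carry the cam levers. Origin: centre of the mouth (underside); z up through the closed top, y along the line of the ears.
- cap_top (a point): Centre of the flat top of the cap, 46 mm above its mouth (a 3 mm boss stands on it). Inside the cap, a rubber lip seal meets the fitting when the rim is 24 to 28 mm inside the mouth: 10 to 20 N push past it, and it drags from there on. A face gasket is met at 33 mm and yields 14 N per mm (from 3 N) to a hard stop at 36 mm.
- fitting_rim (a point): Centre of the rim (top) of the upright grooved adaptor on the vessel's riser; z up. Head 45.5 mm across with a 5.5 mm tapered lead from 38 mm at the rim; groove 15 to 30 mm below the rim, nut 48 mm across 40 mm below, riser 42 mm across. The cap fits at any yaw. Pushed home and let go, its mouth rests 33 mm below this point, on its gasket; the closed levers draw it to 35 mm.
- vessel: Stainless filter vessel bolted to the bench, 150 mm across, lid 168 mm across; origin on the bench under its axis, z up. The fitting's rim is 228 mm above the bench, the lid 106 to 118 mm below the rim. A small gauge on its -x side reaches 115 mm from the axis, an outlet stub on its +x side 106 mm, both under 90 mm high.
- lever_a (a joint): Cam lever at the ear on the cap's +y side; turns on a level pin in the upright plane of the ears. 0 = open: points outward, 0.70 rad above level. Grows as it swings outward, down and in: 0.70 level, 2.18 closed at its hard stop, hanging beside the riser, 0.09 rad off plumb. Starts at 0 to 0.5, stays where left. Resists 5 N at the ring, up to 10 N over the last 0.3 rad as the cam draws the cap down.
- lever_a_pin (a point): Centre of lever_a's hinge pin, 31 mm from the cap's axis on its +y side, 14.5 mm above the cap's mouth. If the cap is not home on the fitting, the lever's cam jams on the fitting's head at about 1.2 to 1.4 rad of lever travel.
- lever_a_ring (a point): Centre of the pull ring (22 mm across, 5 mm thick) of lever_a, on the lever's middle line, 58 mm from its pin. The lever is a steel bar 11 mm wide and 6 mm thick, 68 mm from pin to outer end.
- lever_b (a joint): Cam lever at the ear on the cap's -y side; turns on a level pin in the upright plane of the ears. 0 = open: points outward, 0.70 rad above level. Grows as it swings outward, down and in: 0.70 level, 2.18 closed at its hard stop, hanging beside the riser, 0.09 rad off plumb. Starts at 0 to 0.5, stays where left. Resists 5 N at the ring, up to 10 N over the last 0.3 rad as the cam draws the cap down.
- lever_b_pin (a point): Centre of lever_b's hinge pin, 31 mm from the cap's axis on its -y side, 14.5 mm above the cap's mouth. If the cap is not home on the fitting, the lever's cam jams on the fitting's head at about 1.2 to 1.4 rad of lever travel.
- lever_b_ring (a point): Centre of the pull ring (22 mm across, 5 mm thick) of lever_b, on the lever's middle line, 58 mm from its pin. The lever is a steel bar 11 mm wide and 6 mm thick, 68 mm from pin to outer end.
- tube_rack: Bystander: blue test-tube rack with some tubes, 100 by 210 mm, 110 mm high with tubes; origin at the centre of its underside.
- glass_bottle: Bystander: clear glass stoppered bottle, 72 mm across, 152 mm high; origin at the centre of its underside.
- sample_bottle: Bystander: white plastic sample bottle, 68 mm across, 135 mm high; origin at the centre of its underside.
There are look-alikes about, which are no part of the job. What is shaped like the cap but green or purple is not meant.

How it is judged (in metres and radians):
On the way, in this order (a step that is already met when the one before it is completed fails the run):
1. the cap is pushed home onto its gasket on the fitting (mouth at least 32 mm below the rim), both levers still up (under 1.2 rad) (z of cap in the frame of fitting_rim below -0.032 m and horizontal distance between cap_top and fitting_rim below 0.004 m and angle between the z axis of cap and the z axis of fitting_rim, either way round below 0.07 rad and value of joint each of lever_a, lever_b below 1.2 rad), for 0.2 s.
2. one lever is down (over 2.10 rad) while the other is still up (under 1.2), cap home (z of cap in the frame of fitting_rim below -0.032 m and horizontal distance between cap_top and fitting_rim below 0.005 m and angle between the z axis of cap and the z axis of fitting_rim, either way round below 0.12 rad and ((value of joint lever_a above 2.1 rad and value of joint lever_b below 1.2 rad) or (value of joint lever_b above 2.1 rad and value of joint lever_a below 1.2 rad))), for 0.2 s.
At the end, for the whole second after the job is handed in: The cap sits clamped and still on the fitting: its mouth at least 33.5 mm below the rim, its top within 4 mm of the fitting's axis and square to it within 0.07 rad, and both levers are down, over 2.10 rad (stop at 2.18) (z of cap in the frame of fitting_rim below -0.0335 m and horizontal distance between cap_top and fitting_rim below 0.004 m and angle between the z axis of cap and the z axis of fitting_rim, either way round below 0.07 rad and value of joint each of lever_a, lever_b above 2.1 rad and linear speed of cap below 0.02 m/s); the robot touches nothing.
It fails at once if the cap is rammed onto the vessel: with the levers still up, over 70 N of contact force in all between cap and vessel, the seal's own squeeze of about 25 N included (a push of some 40 N) (contact force between cap and vessel above 70 N and value of joint each of lever_a, lever_b below 1.2 rad).
It fails at once if a lever is forced (over 35 N from the gripper on it) (contact force between the fingers and lever_a above 35 N or contact force between the fingers and lever_b above 35 N).
It fails at once if the tube rack is shifted over 30 mm or tipped (distance of tube_rack from where it was at the start of the episode above 0.03 m or angle between tube_rack's own z axis and vertical above 0.3 rad).
It fails at once if the glass bottle is shifted over 30 mm or tipped (distance of glass_bottle from where it was at the start of the episode above 0.03 m or angle between glass_bottle's own z axis and vertical above 0.3 rad).
It fails at once if the white sample bottle is shifted over 30 mm or tipped (distance of sample_bottle from where it was at the start of the episode above 0.03 m or angle between sample_bottle's own z axis and vertical above 0.3 rad).
It also fails if it takes over 72 s, if anything falls off the work surface, if the arm or the gripper's body presses on something with over 40 N, if the wrist force passes 120 N, or if a joint passes its speed limit or range.

## Working session

There is one attempt and no reset: what is moved stays moved. The work goes in short steps, Python scripts to look and compute and a shell command to move; the robot and the scene stay as the last step left them, time stands still between calls to the robot, and variables do not carry over. Pictures are saved under pics/ and viewed, about 8 in all and at most 12, crops included, and the job is handed in when it is done.

```bash
mkdir -p pics; ls
cat > h.py <<'E'
import numpy as np, cv2, json
from plant import ctrl
def grab(name, fn=None):
    d=ctrl.get_image(name); im=cv2.cvtColor(d["image"],cv2.COLOR_RGB2BGR)
    if fn: cv2.imwrite("pics/"+fn,im); np.save("pics/"+fn+".npy",{k:v for k,v in d.items() if k!="image"},allow_pickle=True)
    return im,d
def K(d): return np.array([[d["fx"],0,d["cx"]],[0,d["fy"],d["cy"]],[0,0,1.]])
def load(fn): return np.load("pics/"+fn+".npy",allow_pickle=True).item()
def ray(d,px):
    u=cv2.undistortPoints(np.array([[px]],float),K(d),np.array(d["dist"],float))[0,0]
    R=cv2.Rodrigues(np.array(d["rvec"],float))[0]; t=np.array(d["tvec"],float).ravel()
    return -R.T@t, R.T@np.array([u[0],u[1],1])
def atz(d,px,z):
    o,v=ray(d,px); return o+v*(z-o[2])/v[2]
def proj(d,P):
    return cv2.projectPoints(np.array(P,float).reshape(-1,1,3),np.array(d["rvec"],float),np.array(d["tvec"],float),K(d),np.array(d["dist"],float))[0].reshape(-1,2)
def tri(*pairs):
    A=np.zeros((3,3));b=np.zeros(3)
    for d,px in pairs:
        o,v=ray(d,px);v=v/np.linalg.norm(v);M=np.eye(3)-np.outer(v,v);A+=M;b+=M@o
    return np.linalg.solve(A,b)
E
python3 - <<'E'
from h import *
grab("scene","s0.png");grab("top","t0.png")
s=ctrl.state();print(s["position"],s["tool_rot"],s["wrist_force"],s["width"])
E
```

```text
pics
[243.2455385  548.10582471 201.96769302] [[ 9.13993027e-01 -4.05729504e-01 -5.61354822e-04]
 [-4.05729880e-01 -9.13991783e-01 -1.51125401e-03]
 [ 1.00086643e-04  1.60903405e-03 -9.99998700e-01]] [1.51328745 0.50635358 0.18368754] 85.04630521138203
```

View pics/s0.png

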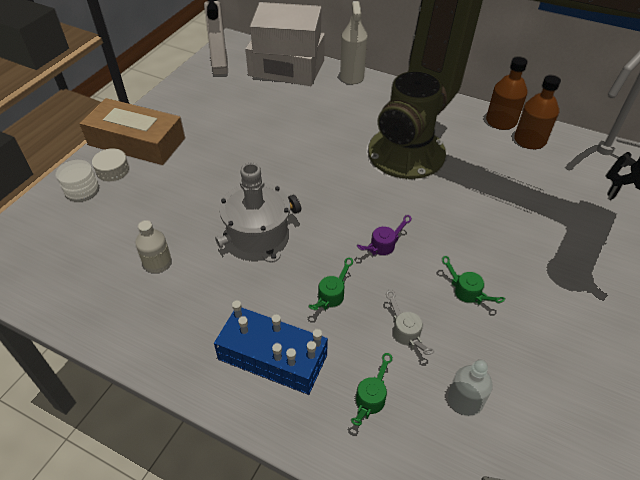

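View pics/t0.png

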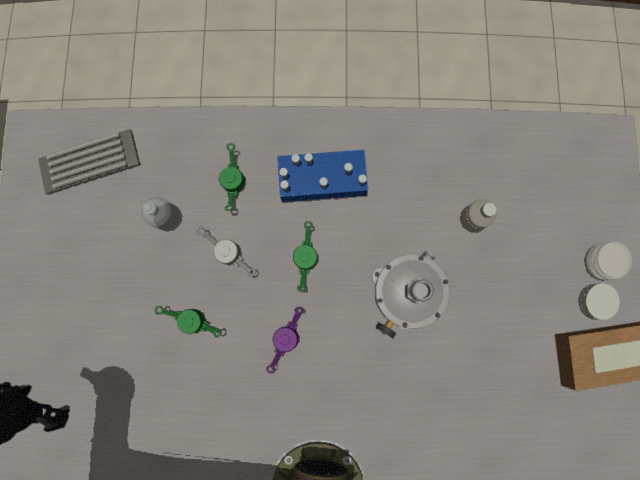

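Candidates for the cap: plain grey at top (227,252) / scene (408,325). Look-alikes in the top view: green at (231,179), (305,257) and (189,321), purple at (285,340). I choose the plain grey one and check it in a close crop, together with the fitting.

Run:
```python
from h import *
s=cv2.imread("pics/s0.png");t=cv2.imread("pics/t0.png")
c=lambda im,x,y,w,h:cv2.resize(im[y:y+h,x:x+w],(400,300),interpolation=cv2.INTER_CUBIC)
o=np.vstack([np.hstack([c(t,187,222,80,60),c(s,368,280,80,60) if 0 else c(s,360,280,100,75)]),np.hstack([c(t,370,250,100,75),c(s,210,150,100,75)])])
cv2.imwrite("pics/crop1.png",o)
```

```text
(no output)
```

View pics/crop1.png

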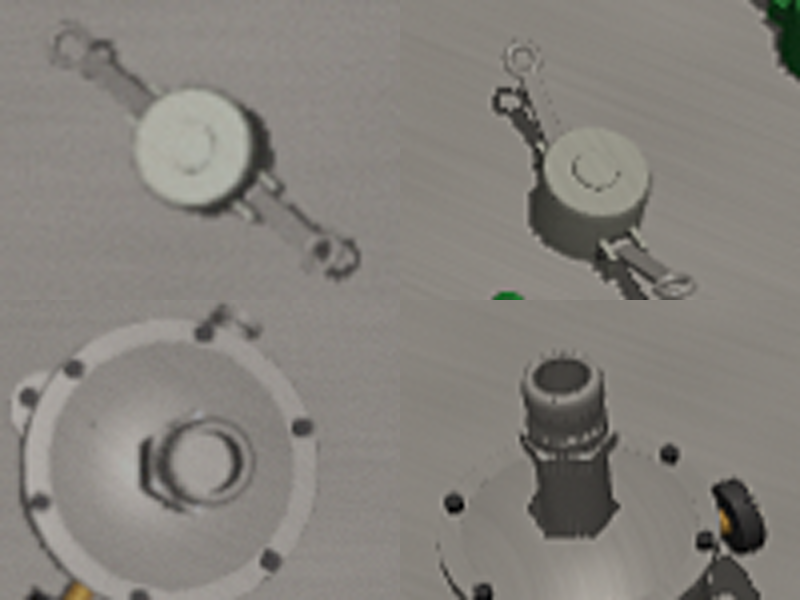

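Run:
```python
from h import *
s=load("s0.png");t=load("t0.png")
T=lambda x,y:(x/5+187,y/5+222); S=lambda x,y:((x-400)/4+360,y/4+280)
print("cap top",tri((t,T(192,147)),(s,S(597,170))),atz(t,T(192,147),46),atz(s,S(597,170),46))
for n,tt in (("ul",[(70,45),(102,52)]),("lr",[(340,258),(322,250)])):
  for q in tt:
    p=S(521,57) if n=="ul" else S(672,285)
    P=tri((t,T(*q)),(s,p)); print(n,q,P,proj(t,P)-T(*q),proj(s,P)-p)
r=(421.75,290.2);q=(250.5,169.)
P=tri((t,r),(s,q));print("rim",P,proj(t,P)-r,proj(s,P)-q,atz(t,r,228),atz(s,q,228))
for n,z,px in(("rack",0,(322,176)),("gl",0,(157,213)),("wb",0,(480,214)),("vess",118,(412,291)),("gr",40,(305,257)),("gr2",40,(231,179)),("gr3",40,(189,321)),("pu",40,(285,340))):print(n,atz(t,px,z))
```

```text
cap top [564.98921083 226.63223268  42.43317929] [565.38312921 224.15026415  46.        ] [566.43691896 228.79534109  46.        ]
ul (70, 45) [607.70178453 219.47589981 198.72691587] [[13.65504784 -6.20685851]] [[16.54168431 -1.3538021 ]]
ul (102, 52) [603.64066009 213.06834962 188.2093196 ] [[11.20617777 -4.98584881]] [[13.52255334 -0.92614332]]
lr (340, 258) [ 508.23216348  227.18573482 -154.62789903] [[-17.69903356   4.92970742]] [[-20.92940683  -2.25190261]]
lr (322, 250) [ 512.92851566  231.90418458 -145.43911181] [[-16.31002284   4.67408086]] [[-19.36913269  -1.89213196]]
rim [ 473.78942492 -208.44010334  227.87097068] [[-0.26110036  0.12879359]] [[-0.26390765 -0.03762339]] [ 474.04931439 -208.94917478  228.        ] [ 473.74226513 -207.77082503  228.        ]
rack [762.0819303  -4.917834    0.       ]
gl [664.93501712 410.36674129   0.        ]
wb [ 669.77016118 -404.17707866    0.        ]
vess [ 473.97959331 -208.41344729  118.        ]
gr [554.29033042  33.82017983  40.        ]
gr2 [743.46759869 217.14335569  40.        ]
gr3 [398.55743024 308.67967635  40.        ]
pu [357.32421988  78.73725762  40.        ]
```

Run:
```python
from h import *
s=load("s0.png");t=load("t0.png")
T=lambda x,y:(x/5+187,y/5+222); S=lambda x,y:((x-400)/4+360,y/4+280)
for n,tt in (("lr",[(70,45),(102,52)]),("ul",[(340,258),(322,250)])):
  for q in tt:
    p=S(521,57) if n=="ul" else S(672,285)
    P=tri((t,T(*q)),(s,p)); d=P-[565.4,226.2,14.5]; r=np.hypot(d[0],d[1]); print(n,q,P.round(1),proj(t,P)-T(*q),"az",np.degrees(np.arctan2(d[1],d[0])),"r",r,"j",.7-np.arctan2(d[2],r-31),np.hypot(d[2],r-31))
```

```text
lr (70, 45) [613.7 286.9  44.3] [[-0.6640922   0.24020751]] az 51.48087395755605 r 77.5215061776884 j 0.1297649085316328 55.26602301638037
lr (102, 52) [609.6 280.1  32.8] [[-3.25653914  1.13869429]] az 50.62715760762911 r 69.69023252591468 j 0.2584873224717086 42.79389680242363
ul (340, 258) [511.7 157.9  35.9] [[-1.94226251  0.77263696]] az -128.16337312374753 r 86.88442468068915 j 0.33501888274006825 59.825072203682865
ul (322, 250) [516.3 162.4  44.4] [[-0.67345985  0.27209033]] az -127.6050429325357 r 80.51357568540658 j 0.15742491318163487 57.81716780548477
```

```bash
R='{"tx":0.0201,"ty":-0.0201,"tz":-0.0026,"wz":-0.1137}'; 
python3 -m pendant '[{"tx":0.0201,"ty":-0.0201,"tz":-0.0026,"wz":-0.1137},{"tx":0.0201,"ty":-0.0201,"tz":-0.0026,"wz":-0.1137},{"tx":0.0201,"ty":-0.0201,"tz":-0.0026,"wz":-0.1137},{"tx":0.0201,"ty":-0.0201,"tz":-0.0026,"wz":-0.1137},{"tx":0.0201,"ty":-0.0201,"tz":-0.0026,"wz":-0.1137},{"tx":0.0201,"ty":-0.0201,"tz":-0.0026,"wz":-0.1137},{"tx":0.0201,"ty":-0.0201,"tz":-0.0026,"wz":-0.1137},{"tx":0.0201,"ty":-0.0201,"tz":-0.0026,"wz":-0.1137}]' 0.0854
python3 -m pendant '[{"tx":0.0201,"ty":-0.0201,"tz":-0.0026,"wz":-0.1137},{"tx":0.0201,"ty":-0.0201,"tz":-0.0026,"wz":-0.1137},{"tx":0.0201,"ty":-0.0201,"tz":-0.0026,"wz":-0.1137},{"tx":0.0201,"ty":-0.0201,"tz":-0.0026,"wz":-0.1137},{"tx":0.0201,"ty":-0.0201,"tz":-0.0026,"wz":-0.1137},{"tx":0.0201,"ty":-0.0201,"tz":-0.0026,"wz":-0.1137},{"tx":0.0201,"ty":-0.0201,"tz":-0.0026,"wz":-0.1137},{"tx":0.0201,"ty":-0.0201,"tz":-0.0026,"wz":-0.1137},{},{}]'
python3 - <<'E'
from h import *
grab("wrist","w1.png");s=ctrl.state();print(s["position"],s["tool_rot"],s["q"])
d=load("w1.png");c=[565.4,226.2,0];a=np.radians(51.9);e=np.array([np.cos(a),np.sin(a),0])
for n,P in(("top",c+np.array([0,0,46])),("ringA",c+e*78+[0,0,45]),("ringB",c-e*80+[0,0,45])):print(n,proj(d,P))
E
```

```text
[243.2532159  548.1537515  202.11087536] [[ 9.14002346e-01 -4.05708646e-01 -4.54361682e-04]
 [-4.05708883e-01 -9.14001414e-01 -1.31068138e-03]
 [ 1.16467550e-04  1.38230443e-03 -9.99999038e-01]] [ 8.51837838e+01  2.33055747e+00  4.81567482e+00 -1.96556437e-02
 -9.25621343e+01 -1.91202111e+01]
top [[ 503.27566839 -257.30656859]]
ringA [[ 417.48792704 -279.81208503]]
ringB [[ 581.52618021 -219.07794093]]invalid input
invalid input
```

View pics/w1.png

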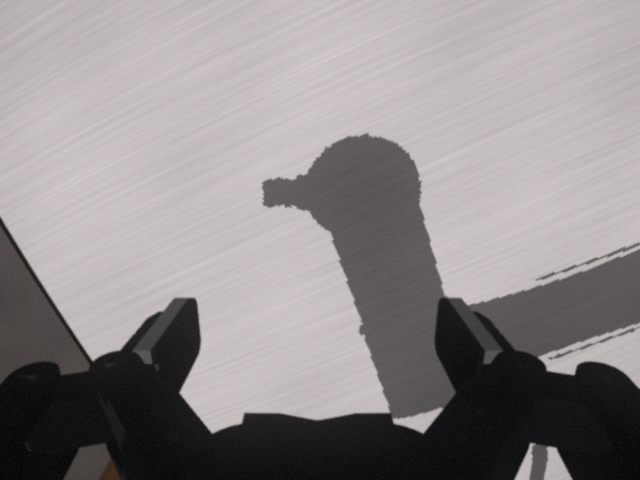

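The arm did not move and the picture shows only bare bench and the arm's shadow. The rows probably need all six keys.

```bash
cd .;
python3 -m pendant '[{"tx":0.0201,"ty":-0.0201,"tz":-0.0026,"wx":0,"wy":0,"wz":-0.1137},{"tx":0.0201,"ty":-0.0201,"tz":-0.0026,"wx":0,"wy":0,"wz":-0.1137},{"tx":0.0201,"ty":-0.0201,"tz":-0.0026,"wx":0,"wy":0,"wz":-0.1137},{"tx":0.0201,"ty":-0.0201,"tz":-0.0026,"wx":0,"wy":0,"wz":-0.1137},{"tx":0.0201,"ty":-0.0201,"tz":-0.0026,"wx":0,"wy":0,"wz":-0.1137},{"tx":0.0201,"ty":-0.0201,"tz":-0.0026,"wx":0,"wy":0,"wz":-0.1137},{"tx":0.0201,"ty":-0.0201,"tz":-0.0026,"wx":0,"wy":0,"wz":-0.1137},{"tx":0.0201,"ty":-0.0201,"tz":-0.0026,"wx":0,"wy":0,"wz":-0.1137}]' 0.0854
```

```text
t: 0.82
position: [404.9, 386.4, 181.7]
tool_rot: [[0.236, -0.972, -0.0], [-0.972, -0.236, -0.0], [0.0, 0.0, -1.0]]
wrist_force: [0.6, 0.0, 0.1]
width: 85.0
```

```bash
cd .;
python3 -m pendant '[{"tx":0.0201,"ty":-0.0201,"tz":-0.0026,"wx":0,"wy":0,"wz":-0.1137},{"tx":0.0201,"ty":-0.0201,"tz":-0.0026,"wx":0,"wy":0,"wz":-0.1137},{"tx":0.0201,"ty":-0.0201,"tz":-0.0026,"wx":0,"wy":0,"wz":-0.1137},{"tx":0.0201,"ty":-0.0201,"tz":-0.0026,"wx":0,"wy":0,"wz":-0.1137},{"tx":0.0201,"ty":-0.0201,"tz":-0.0026,"wx":0,"wy":0,"wz":-0.1137},{"tx":0.0201,"ty":-0.0201,"tz":-0.0026,"wx":0,"wy":0,"wz":-0.1137},{"tx":0.0201,"ty":-0.0201,"tz":-0.0026,"wx":0,"wy":0,"wz":-0.1137},{"tx":0.0201,"ty":-0.0201,"tz":-0.0026,"wx":0,"wy":0,"wz":-0.1137},{"tx":0,"ty":0,"tz":0,"wx":0,"wy":0,"wz":0},{"tx":0,"ty":0,"tz":0,"wx":0,"wy":0,"wz":0}]'
python3 - <<'E'
from h import *
grab("wrist","w2.png");s=ctrl.state();print(s["q"])
d=load("w2.png");c=[565.4,226.2,0];a=np.radians(51.9);e=np.array([np.cos(a),np.sin(a),0])
for n,P in(("top",c+np.array([0,0,46])),("ringA",c+e*78+[0,0,45]),("ringB",c-e*80+[0,0,45]),("tcp",s["position"])):print(n,proj(d,P))
E
```

```text
t: 1.65
position: [565.5, 225.4, 160.2]
tool_rot: [[-0.62, -0.785, -0.002], [-0.785, 0.62, -0.001], [0.002, 0.001, -1.0]]
wrist_force: [-0.3, 0.6, -0.1]
width: 85.2
[ 4.06484680e+01  3.64274462e+00  1.86776184e+00 -1.91732869e-02
 -8.82883894e+01 -7.88339763e+01]
top [[317.46984968 219.38694772]]
ringA [[317.85576597 315.40028034]]
ringB [[317.010656   105.69522343]]
tcp [[318.38898019 277.66494938]]
```

View pics/w2.png

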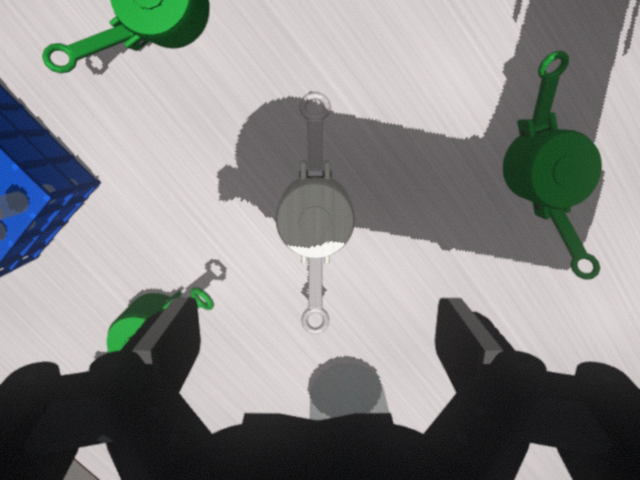

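The plain cap's top is at (316,219) and its rings at (315,106) and (315,320), all within 5 px of prediction. It is squarely between the jaws, so I descend and grip.

```bash
cd .;
python3 -m pendant '[{"tx":0,"ty":0.0005,"tz":-0.02,"wx":0,"wy":0,"wz":0},{"tx":0,"ty":0,"tz":-0.02,"wx":0,"wy":0,"wz":0},{"tx":0,"ty":0,"tz":-0.02,"wx":0,"wy":0,"wz":0},{"tx":0,"ty":0,"tz":-0.02,"wx":0,"wy":0,"wz":0},{"tx":0,"ty":0,"tz":-0.02,"wx":0,"wy":0,"wz":0},{"tx":0,"ty":0,"tz":-0.015,"wx":0,"wy":0,"wz":0},{"tx":0,"ty":0,"tz":-0.013,"wx":0,"wy":0,"wz":0},{"tx":0,"ty":0,"tz":-0.01,"wx":0,"wy":0,"wz":0},{"tx":0,"ty":0,"tz":-0.008,"wx":0,"wy":0,"wz":0},{"tx":0,"ty":0,"tz":0,"wx":0,"wy":0,"wz":0},{"tx":0,"ty":0,"tz":0,"wx":0,"wy":0,"wz":0}]'
python3 -m pendant '[{"tx":0,"ty":0,"tz":0,"wx":0,"wy":0,"wz":0},{"tx":0,"ty":0,"tz":0,"wx":0,"wy":0,"wz":0},{"tx":0,"ty":0,"tz":0,"wx":0,"wy":0,"wz":0},{"tx":0,"ty":0,"tz":0,"wx":0,"wy":0,"wz":0},{"tx":0,"ty":0,"tz":0,"wx":0,"wy":0,"wz":0},{"tx":0,"ty":0,"tz":0,"wx":0,"wy":0,"wz":0},{"tx":0,"ty":0,"tz":0,"wx":0,"wy":0,"wz":0},{"tx":0,"ty":0,"tz":0,"wx":0,"wy":0,"wz":0}]' 0.05
```

```text
t: 2.62
position: [565.1, 227.4, 15.6]
tool_rot: [[-0.618, -0.786, 0.0], [-0.786, 0.618, -0.0], [-0.0, -0.0, -1.0]]
wrist_force: [-1.0, -0.5, 0.8]
width: 85.4
t: 3.28
position: [565.0, 227.3, 15.3]
tool_rot: [[-0.618, -0.786, -0.0], [-0.786, 0.618, 0.0], [0.0, 0.0, -1.0]]
wrist_force: [0.5, 0.1, -0.3]
width: 50.1
```

```bash
cd .
python3 - <<'E'
from h import *
a,d=grab("wrist","w3.png");b,_=grab("scene","s3.png")
print(ctrl.state()["width"])
o=np.hstack([cv2.resize(a,(400,300)),cv2.resize(b[270:390,330:490],(400,300),interpolation=cv2.INTER_CUBIC)])
cv2.imwrite("pics/c3.png",o)
E
```

```text
50.12407842062236
```

View pics/c3.png

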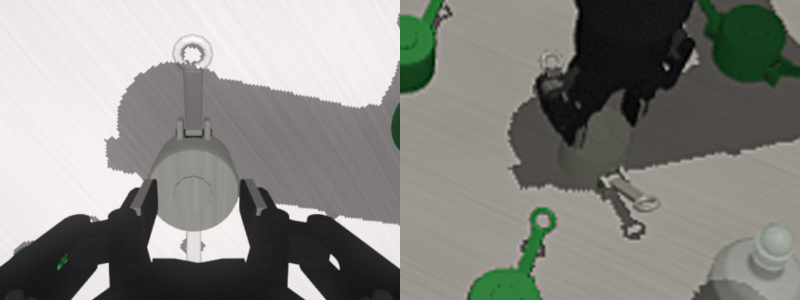

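The cap lies between the pads (boss at (193,190) in the left crop), but the width reads 50, exactly as commanded. I close further to test whether the fingers really stop on it.

```bash
cd .;
python3 -m pendant '[{"tx":0,"ty":0,"tz":0,"wx":0,"wy":0,"wz":0},{"tx":0,"ty":0,"tz":0,"wx":0,"wy":0,"wz":0},{"tx":0,"ty":0,"tz":0,"wx":0,"wy":0,"wz":0},{"tx":0,"ty":0,"tz":0,"wx":0,"wy":0,"wz":0},{"tx":0,"ty":0,"tz":0,"wx":0,"wy":0,"wz":0},{"tx":0,"ty":0,"tz":0,"wx":0,"wy":0,"wz":0}]' 0.03
python3 - <<'E'
from h import *
a,d=grab("wrist","w4.png")
s=ctrl.state();print(s["width"]);c=[565.4,226.2,46];print(proj(d,[c,np.array(s["position"]),np.array(s["position"])+[0,0,19]]))
E
```

```text
t: 3.88
position: [565.8, 228.1, 17.3]
tool_rot: [[-0.617, -0.787, 0.002], [-0.787, 0.617, 0.002], [-0.003, -0.001, -1.0]]
wrist_force: [-2.1, 0.7, 6.5]
width: 30.3
30.123606473921285
[[314.04763488 299.89566024]
 [316.46921319 276.41321899]
 [316.31853167 293.58592466]]
```

View pics/w4.png

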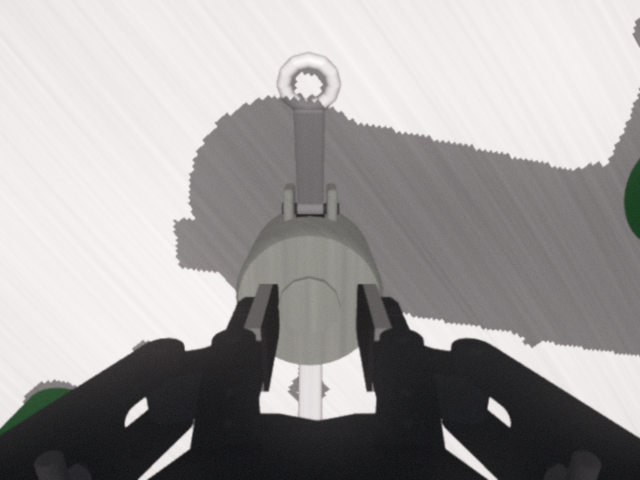

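The picture shows both fingers lying over the cap's top instead of its sides, so the tip height or cap height disagrees with the reading. I check the geometry numerically.

Run:
```python
from h import *
for f in("w1.png","w2.png","w3.png","w4.png"):
    d=load(f);R=cv2.Rodrigues(np.array(d["rvec"],float))[0];C=-R.T@np.array(d["tvec"],float).ravel()
    print(f,d["fx"],C.round(1),"view",R[2].round(3))
    dc=lambda px,w:d["fx"]*w/px
    print("camera height over pad if 85mm=237px",dc(237,85),"30mm=79px",dc(79,30),"cap 59=145px",dc(145,59))
print(ctrl.grasp_offset,ctrl.state()["q"],[a for a in dir(ctrl) if a[0]!='_'])
```

```text
w1.png 402.6205388698545 [306.  521.  374.1] view [-0.248  0.109 -0.963]
camera height over pad if 85mm=237px 144.3997713246314 30mm=79px 152.89387552019792 cap 59=145px 163.82490891945804
w2.png 402.6205388698545 [522.9 172.2 332.4] view [ 0.167  0.212 -0.963]
camera height over pad if 85mm=237px 144.3997713246314 30mm=79px 152.89387552019792 cap 59=145px 163.82490891945804
w3.png 402.6205388698545 [522.3 173.7 187.3] view [ 0.168  0.213 -0.962]
camera height over pad if 85mm=237px 144.3997713246314 30mm=79px 152.89387552019792 cap 59=145px 163.82490891945804
w4.png 402.6205388698545 [522.7 174.3 189.2] view [ 0.17   0.215 -0.962]
camera height over pad if 85mm=237px 144.3997713246314 30mm=79px 152.89387552019792 cap 59=145px 163.82490891945804
18.700000000000003 [ 4.07590183e+01  6.93747670e+00 -9.76554541e+00  2.24185775e-02
 -7.31428226e+01 -7.88991631e+01] ['PlanningError', 'get_image', 'grasp_offset', 'job_done', 'state']
```

Run:
```python
from h import *
d=load("w4.png");s=ctrl.state();p=np.array(s["position"]);R=np.array(s["tool_rot"])
def tp(y,h,x): return proj(d,p+R@np.array([x,y,-h]))[0].round(0)
for hw in(15,):
  for h in(0,10,20,30):
    print(hw,h,[ (tp(-hw,h,x),tp(hw,h,x)) for x in(-11,0,11)])
d=load("w2.png");R=cv2.Rodrigues(np.array(d["rvec"],float))[0];
p=np.array([565.5,225.4,160.2])
R=np.array(s["tool_rot"])
for h in(0,13,20,30,40): print("open",h,[ (tp(-42.5,h,x),tp(42.5,h,x)) for x in(-11,11)])
```

```text
15 0 [(array([284., 298.]), array([349., 298.])), (array([284., 276.]), array([349., 276.])), (array([283., 254.]), array([350., 254.]))]
15 10 [(array([283., 308.]), array([350., 308.])), (array([282., 285.]), array([351., 285.])), (array([281., 261.]), array([352., 261.]))]
15 20 [(array([281., 319.]), array([352., 319.])), (array([280., 294.]), array([353., 294.])), (array([279., 269.]), array([354., 269.]))]
15 30 [(array([278., 330.]), array([354., 330.])), (array([278., 305.]), array([355., 305.])), (array([277., 279.]), array([356., 279.]))]
open 0 [(array([226., 299.]), array([407., 298.])), (array([222., 254.]), array([410., 253.]))]
open 13 [(array([219., 311.]), array([414., 310.])), (array([215., 264.]), array([417., 263.]))]
open 20 [(array([215., 318.]), array([417., 318.])), (array([211., 269.]), array([421., 269.]))]
open 30 [(array([210., 330.]), array([423., 329.])), (array([205., 278.]), array([428., 278.]))]
open 40 [(array([203., 343.]), array([430., 342.])), (array([197., 289.]), array([435., 288.]))]
```

```bash
python3 - <<'E'
from h import *
d=load("w4.png");s=ctrl.state();p=np.array(s["position"]);R=np.array(s["tool_rot"])
for h in(60,73,85,100,115):
  for x in (38,42): print(h,x,proj(d,p+R@np.array([x,0,-h]))[0].round(0))
E
python3 -m pendant '[{"tx":0,"ty":0,"tz":0.002,"wx":0,"wy":0,"wz":0},{"tx":0,"ty":0,"tz":0,"wx":0,"wy":0,"wz":0},{"tx":0,"ty":0,"tz":0,"wx":0,"wy":0,"wz":0},{"tx":0,"ty":0,"tz":0,"wx":0,"wy":0,"wz":0},{"tx":0,"ty":0,"tz":0,"wx":0,"wy":0,"wz":0},{"tx":0,"ty":0,"tz":0,"wx":0,"wy":0,"wz":0},{"tx":0,"ty":0,"tz":0,"wx":0,"wy":0,"wz":0},{"tx":0,"ty":0,"tz":0,"wx":0,"wy":0,"wz":0},{"tx":0,"ty":0,"tz":0,"wx":0,"wy":0,"wz":0}]' 0.0854
```

```text
60 38 [316. 231.]
60 42 [316. 217.]
73 38 [316. 244.]
73 42 [316. 229.]
85 38 [315. 259.]
85 42 [315. 243.]
100 38 [315. 285.]
100 42 [315. 266.]
115 38 [314. 322.]
115 42 [314. 299.]
t: 4.68
position: [565.0, 227.2, 17.2]
tool_rot: [[-0.618, -0.786, -0.0], [-0.786, 0.618, -0.0], [0.0, 0.0, -1.0]]
wrist_force: [0.1, 0.2, -0.1]
width: 85.1
```

```bash
cd .;
python3 -m pendant '[{"tx":0,"ty":0,"tz":-0.005,"wx":0,"wy":0,"wz":0},{"tx":0,"ty":0,"tz":-0.005,"wx":0,"wy":0,"wz":0},{"tx":0,"ty":0,"tz":-0.005,"wx":0,"wy":0,"wz":0},{"tx":0,"ty":0,"tz":0,"wx":0,"wy":0,"wz":0},{"tx":0,"ty":0,"tz":0,"wx":0,"wy":0,"wz":0}]'
python3 - <<'E'
from h import *
a,d=grab("wrist","w5.png");b,_=grab("scene","s5.png")
cv2.imwrite("pics/c5.png",np.hstack([cv2.resize(a,(400,300)),cv2.resize(b[270:390,330:490],(400,300),interpolation=cv2.INTER_CUBIC)]))
E
```

```text
t: 5.1
position: [564.7, 227.0, 1.5]
tool_rot: [[-0.618, -0.786, -0.001], [-0.786, 0.618, -0.001], [0.001, 0.0, -1.0]]
wrist_force: [-0.0, -0.9, 0.4]
width: 85.7
```

View pics/c5.png

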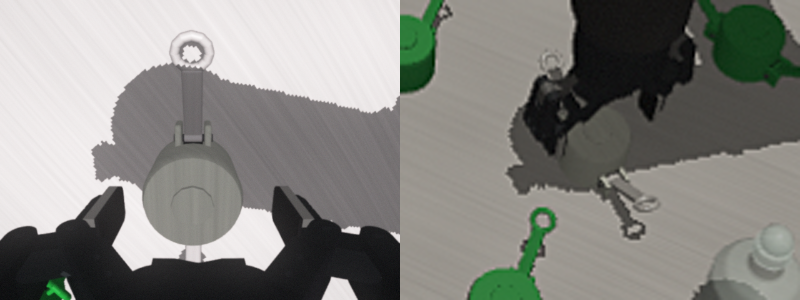

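With the TCP reading 1.5 mm there is no bench contact. Both views show the real tips level with the cap's upper part, so the fingers end about 30 to 45 mm short of the stated TCP. I continue down, watching the force.

```bash
cd .;
python3 -m pendant '[{"tx":0,"ty":0,"tz":-0.005,"wx":0,"wy":0,"wz":0},{"tx":0,"ty":0,"tz":-0.005,"wx":0,"wy":0,"wz":0},{"tx":0,"ty":0,"tz":0,"wx":0,"wy":0,"wz":0}]'
python3 -m pendant '[{"tx":0,"ty":0,"tz":-0.004,"wx":0,"wy":0,"wz":0},{"tx":0,"ty":0,"tz":-0.004,"wx":0,"wy":0,"wz":0},{"tx":0,"ty":0,"tz":0,"wx":0,"wy":0,"wz":0},{"tx":0,"ty":0,"tz":0,"wx":0,"wy":0,"wz":0}]'
python3 -m pendant '[{"tx":0,"ty":0,"tz":0,"wx":0,"wy":0,"wz":0},{"tx":0,"ty":0,"tz":0,"wx":0,"wy":0,"wz":0},{"tx":0,"ty":0,"tz":0,"wx":0,"wy":0,"wz":0},{"tx":0,"ty":0,"tz":0,"wx":0,"wy":0,"wz":0},{"tx":0,"ty":0,"tz":0,"wx":0,"wy":0,"wz":0},{"tx":0,"ty":0,"tz":0,"wx":0,"wy":0,"wz":0},{"tx":0,"ty":0,"tz":0,"wx":0,"wy":0,"wz":0},{"tx":0,"ty":0,"tz":0,"wx":0,"wy":0,"wz":0}]' 0.03
```

```text
t: 5.45
position: [564.2, 226.9, -9.3]
tool_rot: [[-0.618, -0.786, -0.002], [-0.786, 0.618, -0.001], [0.002, 0.001, -1.0]]
wrist_force: [-0.0, -0.2, -0.6]
width: 85.5
t: 5.78
position: [564.8, 227.1, -16.2]
tool_rot: [[-0.618, -0.786, -0.001], [-0.786, 0.618, -0.0], [0.001, 0.0, -1.0]]
wrist_force: [1.0, 0.1, 0.0]
width: 85.4
t: 6.45
position: [566.0, 227.4, -14.5]
tool_rot: [[-0.618, -0.786, 0.002], [-0.786, 0.618, 0.001], [-0.002, -0.001, -1.0]]
wrist_force: [1.5, -1.5, 5.2]
width: 56.9
```

Gripped at 56.9 mm (58 expected). Lift.

```bash
cd .;
python3 -m pendant '[{"tx":0,"ty":0,"tz":0.01,"wx":0,"wy":0,"wz":0},{"tx":0,"ty":0,"tz":0.025,"wx":0,"wy":0,"wz":0},{"tx":0,"ty":0,"tz":0.03,"wx":0,"wy":0,"wz":0},{"tx":0,"ty":0,"tz":0.03,"wx":0,"wy":0,"wz":0},{"tx":0,"ty":0,"tz":0.03,"wx":0,"wy":0,"wz":0},{"tx":0,"ty":0,"tz":0.03,"wx":0,"wy":0,"wz":0},{"tx":0,"ty":0,"tz":0.03,"wx":0,"wy":0,"wz":0},{"tx":0,"ty":0,"tz":0.03,"wx":0,"wy":0,"wz":0},{"tx":0,"ty":0,"tz":0.025,"wx":0,"wy":0,"wz":0},{"tx":0,"ty":0,"tz":0.015,"wx":0,"wy":0,"wz":0},{"tx":0,"ty":0,"tz":0,"wx":0,"wy":0,"wz":0},{"tx":0,"ty":0,"tz":0,"wx":0,"wy":0,"wz":0}]'
python3 - <<'E'
from h import *
s=ctrl.state();print(s["position"],s["wrist_force"],s["ft_torque"],s["width"])
a,d=grab("wrist","w6.png");b,_=grab("scene","s6.png")
cv2.imwrite("pics/c6.png",np.hstack([cv2.resize(a,(400,300)),cv2.resize(b[170:380,300:580],(400,300),interpolation=cv2.INTER_CUBIC)]))
E
```

```text
t: 7.45
position: [564.5, 227.7, 238.3]
tool_rot: [[-0.618, -0.786, -0.002], [-0.786, 0.618, 0.001], [0.001, 0.002, -1.0]]
wrist_force: [-1.0, -0.2, -5.3]
width: 56.7
[564.45832182 227.73785791 238.31458585] [-0.96563164 -0.17912984 -5.25850149] [ 0.03542191 -0.00478678 -0.01747457] 56.705684313736874
```

View pics/c6.png

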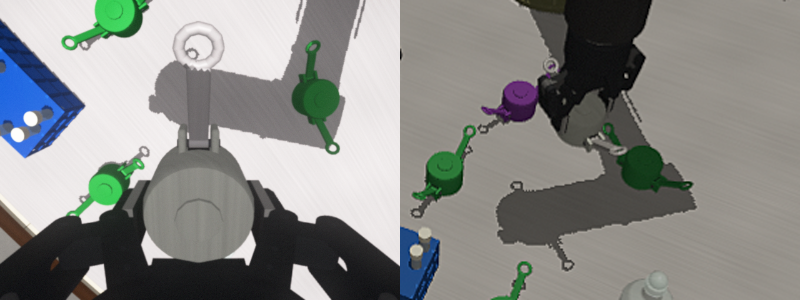

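The cap is held upright with both levers up, its boss at (200,212) in the left half.

Run:
```python
from h import *
d=load("w6.png");s=load("s6.png")
c=atz(d,(320,339),301.8);t=atz(d,(320,340),298.8)
R=np.array([[-0.618,-0.786],[-0.786,0.618]])
p=np.array([564.46,227.74]);print(c,"tool frame off",R.T@(c[:2]-p))
d2=load("w2.png");c=atz(d2,(316,220),49);print(c)
# scene boss px: crop (583,100)?
print(proj(s,[[564.5,227.7,301.8]]))
```

```text
[560.64820792 224.64017344 301.8       ] tool frame off [4.79215118 1.08037576]
[566.07230187 225.33183591  49.        ]
[[427.06708575 243.64054005]]
```

```bash
cd .;
python3 -m pendant '[{"tx":-0.0045,"ty":-0.0150,"tz":0.001,"wx":0,"wy":0,"wz":0.0475},{"tx":-0.0065,"ty":-0.0300,"tz":0.001,"wx":0,"wy":0,"wz":0.0475},{"tx":-0.0065,"ty":-0.0320,"tz":0.001,"wx":0,"wy":0,"wz":0.0475},{"tx":-0.0065,"ty":-0.0320,"tz":0.001,"wx":0,"wy":0,"wz":0.0475},{"tx":-0.0065,"ty":-0.0320,"tz":0.001,"wx":0,"wy":0,"wz":0.0475},{"tx":-0.0065,"ty":-0.0320,"tz":0.001,"wx":0,"wy":0,"wz":0.0475},{"tx":-0.0065,"ty":-0.0320,"tz":0.001,"wx":0,"wy":0,"wz":0.0475},{"tx":-0.0065,"ty":-0.0320,"tz":0.001,"wx":0,"wy":0,"wz":0.0475},{"tx":-0.0065,"ty":-0.0320,"tz":0,"wx":0,"wy":0,"wz":0.0475},{"tx":-0.0065,"ty":-0.0320,"tz":0,"wx":0,"wy":0,"wz":0.0475},{"tx":-0.0065,"ty":-0.0320,"tz":0,"wx":0,"wy":0,"wz":0.0475},{"tx":-0.0065,"ty":-0.0320,"tz":0,"wx":0,"wy":0,"wz":0.0475}]'
python3 -m pendant '[{"tx":-0.0065,"ty":-0.0310,"tz":0,"wx":0,"wy":0,"wz":0.0475},{"tx":-0.0065,"ty":-0.0250,"tz":0,"wx":0,"wy":0,"wz":0.0475},{"tx":-0.0015,"ty":-0.0120,"tz":0,"wx":0,"wy":0,"wz":0},{"tx":0,"ty":0,"tz":0,"wx":0,"wy":0,"wz":0},{"tx":0,"ty":0,"tz":0,"wx":0,"wy":0,"wz":0},{"tx":0,"ty":0,"tz":0,"wx":0,"wy":0,"wz":0}]'
python3 - <<'E'
from h import *
s=ctrl.state();print(s["q"],s["wrist_force"])
a,d=grab("wrist","w7.png");b,_=grab("scene","s7.png")
x,y=map(int,proj(load("s7.png"),[473.9,-208.4,240])[0]);print(x,y)
cv2.imwrite("pics/c7.png",np.hstack([cv2.resize(a,(400,300)),cv2.resize(b[y-45:y+45,x-60:x+60],(400,300),interpolation=cv2.INTER_CUBIC)]))
E
```

```text
t: 8.55
position: [487.7, -138.9, 245.2]
tool_rot: [[-0.093, -0.996, -0.003], [-0.996, 0.093, 0.001], [-0.0, 0.003, -1.0]]
wrist_force: [1.3, -0.1, -4.6]
width: 56.5
t: 9.05
position: [474.3, -205.1, 245.9]
tool_rot: [[-0.001, -1.0, -0.002], [-1.0, 0.001, 0.001], [-0.001, 0.002, -1.0]]
wrist_force: [0.1, -0.1, -3.5]
width: 56.9
[-1.06492998e+00 -9.75242245e+00 -2.12204132e+00 -3.77334331e-02
 -9.77537493e+01  9.96622331e-01] [ 0.10911249 -0.12582809 -3.49367663]
249 164
```

View pics/c7.png

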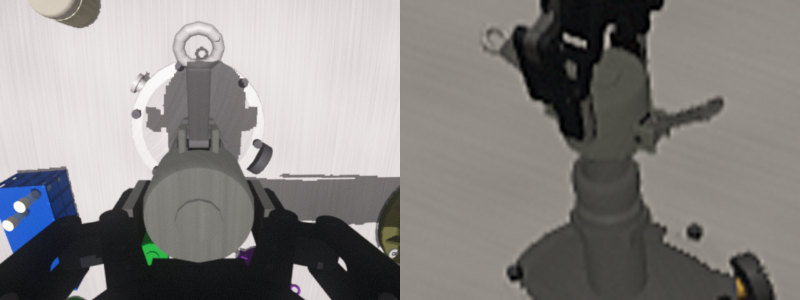

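Left half: the cap is square to the tool, with the lid and gauge behind it. Right half: the cap stands over the fitting, with the head at columns 577–640 and the cap centred near 602, within about 2 mm. I go down to just above the taper and then feel with force.

```bash
cd .;
python3 -m pendant '[{"tx":0,"ty":0,"tz":-0.01,"wx":0,"wy":0,"wz":0},{"tx":0,"ty":0,"tz":-0.01,"wx":0,"wy":0,"wz":0},{"tx":0,"ty":0,"tz":-0.007,"wx":0,"wy":0,"wz":0},{"tx":0,"ty":0,"tz":0,"wx":0,"wy":0,"wz":0},{"tx":0,"ty":0,"tz":0,"wx":0,"wy":0,"wz":0}]'
python3 -m pendant '[{"tx":0,"ty":0,"tz":-0.002,"wx":0,"wy":0,"wz":0},{"tx":0,"ty":0,"tz":-0.002,"wx":0,"wy":0,"wz":0},{"tx":0,"ty":0,"tz":-0.002,"wx":0,"wy":0,"wz":0},{"tx":0,"ty":0,"tz":0,"wx":0,"wy":0,"wz":0},{"tx":0,"ty":0,"tz":0,"wx":0,"wy":0,"wz":0}]'
python3 -m pendant '[{"tx":0,"ty":0,"tz":-0.001,"wx":0,"wy":0,"wz":0},{"tx":0,"ty":0,"tz":-0.001,"wx":0,"wy":0,"wz":0},{"tx":0,"ty":0,"tz":-0.001,"wx":0,"wy":0,"wz":0},{"tx":0,"ty":0,"tz":0,"wx":0,"wy":0,"wz":0},{"tx":0,"ty":0,"tz":0,"wx":0,"wy":0,"wz":0}]'
```

```text
t: 9.57
position: [474.2, -205.6, 219.3]
tool_rot: [[-0.001, -1.0, -0.002], [-1.0, 0.001, 0.0], [-0.0, 0.002, -1.0]]
wrist_force: [0.1, 0.9, -3.6]
width: 56.5
t: 9.98
position: [474.5, -205.8, 214.2]
tool_rot: [[-0.001, -1.0, -0.0], [-1.0, 0.001, -0.0], [0.0, 0.0, -1.0]]
wrist_force: [-0.2, -0.1, -2.8]
width: 57.1
t: 10.4
position: [474.8, -205.9, 213.0]
tool_rot: [[-0.001, -1.0, 0.002], [-1.0, 0.001, -0.001], [0.001, -0.002, -1.0]]
wrist_force: [-1.9, 2.7, 5.7]
width: 56.7
```

Contact with a side force of (-1.9, +2.7) means the cap is off centre. I back up slightly, shift along that force and feel again.

```bash
cd .;
python3 -m pendant '[{"tx":-0.001,"ty":0.0015,"tz":0.001,"wx":0,"wy":0,"wz":0},{"tx":-0.0005,"ty":0.0005,"tz":0,"wx":0,"wy":0,"wz":0},{"tx":0,"ty":0,"tz":0,"wx":0,"wy":0,"wz":0},{"tx":0,"ty":0,"tz":0,"wx":0,"wy":0,"wz":0}]'
python3 -m pendant '[{"tx":0,"ty":0,"tz":-0.001,"wx":0,"wy":0,"wz":0},{"tx":0,"ty":0,"tz":-0.001,"wx":0,"wy":0,"wz":0},{"tx":0,"ty":0,"tz":0,"wx":0,"wy":0,"wz":0},{"tx":0,"ty":0,"tz":0,"wx":0,"wy":0,"wz":0}]'
```

```text
t: 10.73
position: [473.7, -204.3, 213.2]
tool_rot: [[-0.001, -1.0, 0.002], [-1.0, 0.001, -0.001], [0.001, -0.002, -1.0]]
wrist_force: [3.2, -2.4, 5.1]
width: 56.4
t: 11.07
position: [473.7, -204.3, 213.0]
tool_rot: [[-0.001, -1.0, 0.004], [-1.0, 0.001, -0.002], [0.002, -0.004, -1.0]]
wrist_force: [0.3, 0.7, 10.9]
width: 56.5
```

Run:
```python
from h import *
s=ctrl.state();print(s["position"],s["wrist_force"],s["ft_torque"])
b,d=grab("scene","s8.png")
# right & left silhouette prediction
def edge(c,r,z):
    a=np.linspace(0,2*np.pi,180);P=np.c_[c[0]+r*np.cos(a),c[1]+r*np.sin(a),np.full(180,z)];q=proj(d,P);return q[q[:,0].argmin()].round(1),q[q[:,0].argmax()].round(1)
f=[473.8,-208.4]
for z in(185,217):print("head",z,edge(f,22.75,z))
for z in(240,265):print("cap",z,edge(f,29.5,z))
x0=225;y0=120
c=cv2.resize(b[y0:y0+75,x0:x0+100-0],None,fx=8,fy=8,interpolation=cv2.INTER_CUBIC)
c=cv2.convertScaleAbs(c,alpha=1.8,beta=0);cv2.imwrite("pics/c8.png",c)
```

```text
[ 473.73030408 -204.2825147   213.02682384] [ 0.29543719  0.69824782 10.92382937] [-0.15943892 -0.17673309 -0.00574406]
head 185 (array([241.9, 183.7]), array([261.9, 182.8]))
head 217 (array([240.4, 173.1]), array([260.9, 172.3]))
cap 240 (array([236.3, 165.5]), array([263.2, 164.3]))
cap 265 (array([235.1, 156.7]), array([262.4, 155.6]))
```

View pics/c8.png

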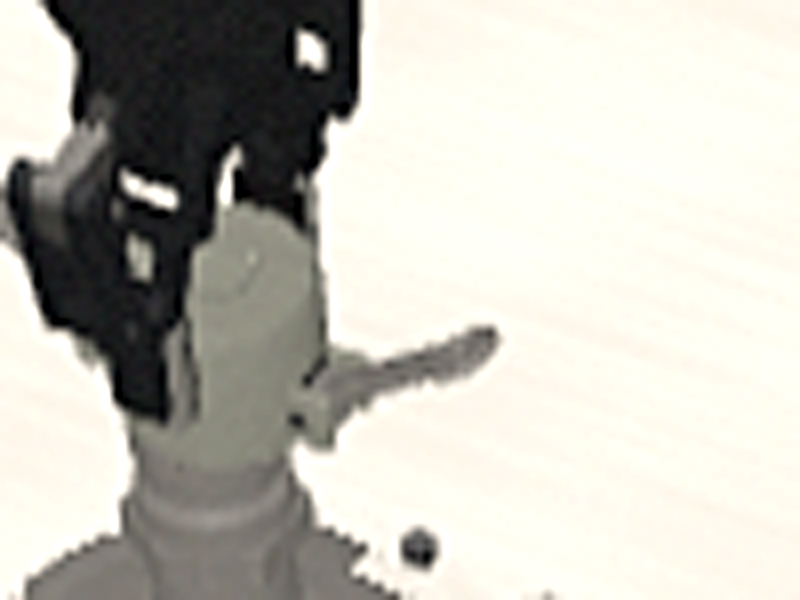

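Cap right edge at (265.6,157), where a centred cap would show 262.4. The head reads 241.9–261.3, as predicted. So the cap sits too far to +y by some 5–7 mm, and the torque agrees (contact on the +x, -y side). I lift off, shift and feel again.

```bash
cd .;
python3 -m pendant '[{"tx":0,"ty":0,"tz":0.004,"wx":0,"wy":0,"wz":0},{"tx":0,"ty":0,"tz":0.002,"wx":0,"wy":0,"wz":0},{"tx":0.0005,"ty":-0.003,"tz":0,"wx":0,"wy":0,"wz":0},{"tx":0.0005,"ty":-0.003,"tz":0,"wx":0,"wy":0,"wz":0},{"tx":0,"ty":0,"tz":0,"wx":0,"wy":0,"wz":0},{"tx":0,"ty":0,"tz":0,"wx":0,"wy":0,"wz":0}]'
python3 -c "
from h import *
s=ctrl.state();print(s['wrist_force'],s['ft_torque'])"
python3 -m pendant '[{"tx":0,"ty":0,"tz":-0.002,"wx":0,"wy":0,"wz":0},{"tx":0,"ty":0,"tz":-0.002,"wx":0,"wy":0,"wz":0},{"tx":0,"ty":0,"tz":-0.001,"wx":0,"wy":0,"wz":0},{"tx":0,"ty":0,"tz":0,"wx":0,"wy":0,"wz":0},{"tx":0,"ty":0,"tz":0,"wx":0,"wy":0,"wz":0}]'
python3 -c "
from h import *
s=ctrl.state();print(s['wrist_force'],s['ft_torque'])"
```

```text
t: 11.62
position: [473.7, -209.8, 215.2]
tool_rot: [[-0.002, -1.0, -0.002], [-1.0, 0.002, 0.001], [-0.001, 0.002, -1.0]]
wrist_force: [-0.1, -0.7, -3.6]
width: 56.6
[-0.06958382 -0.70714569 -3.56276229] [-0.05621996  0.03672945  0.01069599]
t: 12.03
position: [474.0, -209.7, 211.2]
tool_rot: [[-0.001, -1.0, -0.0], [-1.0, 0.001, -0.0], [0.0, 0.0, -1.0]]
wrist_force: [0.2, 0.8, -4.4]
width: 56.7
[ 0.21402655  0.84207528 -4.39469587] [-0.01261035 -0.03389113  0.00346302]
```

Down past the earlier contact height with no load, so it is entering. I keep going in small steps.

```bash
cd .;
python3 -m pendant '[{"tx":0,"ty":0,"tz":-0.0015,"wx":0,"wy":0,"wz":0},{"tx":0,"ty":0,"tz":-0.0015,"wx":0,"wy":0,"wz":0},{"tx":0,"ty":0,"tz":0,"wx":0,"wy":0,"wz":0},{"tx":0,"ty":0,"tz":0,"wx":0,"wy":0,"wz":0}]'
python3 -m pendant '[{"tx":0,"ty":0,"tz":-0.0015,"wx":0,"wy":0,"wz":0},{"tx":0,"ty":0,"tz":-0.0015,"wx":0,"wy":0,"wz":0},{"tx":0,"ty":0,"tz":0,"wx":0,"wy":0,"wz":0},{"tx":0,"ty":0,"tz":0,"wx":0,"wy":0,"wz":0}]'
python3 -c "
from h import *
s=ctrl.state();print(s['wrist_force'],s['ft_torque'])"
```

```text
t: 12.37
position: [474.3, -209.9, 208.4]
tool_rot: [[-0.001, -1.0, 0.001], [-1.0, 0.001, -0.0], [0.0, -0.001, -1.0]]
wrist_force: [2.9, -0.8, -3.2]
width: 56.7
t: 12.7
position: [474.4, -210.1, 205.5]
tool_rot: [[-0.001, -1.0, 0.001], [-1.0, 0.001, -0.001], [0.001, -0.001, -1.0]]
wrist_force: [4.2, -4.3, -2.6]
width: 56.3
[ 4.16621389 -4.29461942 -2.62919507] [-1.46233294 -1.29022541 -0.00688939]
```

```bash
cd .;
python3 -m pendant '[{"tx":0.001,"ty":-0.001,"tz":0,"wx":0,"wy":0,"wz":0},{"tx":0,"ty":0,"tz":-0.001,"wx":0,"wy":0,"wz":0},{"tx":0,"ty":0,"tz":-0.001,"wx":0,"wy":0,"wz":0},{"tx":0,"ty":0,"tz":0,"wx":0,"wy":0,"wz":0},{"tx":0,"ty":0,"tz":0,"wx":0,"wy":0,"wz":0}]'
python3 -m pendant '[{"tx":0.0005,"ty":-0.0005,"tz":-0.001,"wx":0,"wy":0,"wz":0},{"tx":0,"ty":0,"tz":-0.001,"wx":0,"wy":0,"wz":0},{"tx":0,"ty":0,"tz":-0.001,"wx":0,"wy":0,"wz":0},{"tx":0,"ty":0,"tz":0,"wx":0,"wy":0,"wz":0},{"tx":0,"ty":0,"tz":0,"wx":0,"wy":0,"wz":0}]'
python3 -c "
from h import *
s=ctrl.state();print(s['wrist_force'],s['ft_torque'])"
```

```text
t: 13.12
position: [474.7, -210.5, 202.8]
tool_rot: [[-0.001, -1.0, -0.001], [-1.0, 0.001, 0.0], [-0.0, 0.001, -1.0]]
wrist_force: [0.3, 0.5, -3.7]
width: 57.0
t: 13.53
position: [475.4, -211.1, 200.1]
tool_rot: [[-0.001, -1.0, -0.0], [-1.0, 0.001, 0.0], [-0.0, 0.0, -1.0]]
wrist_force: [-0.3, 0.1, -3.8]
width: 56.4
[-0.3252855   0.07341638 -3.75876203] [ 0.07992829  0.14365821 -0.01384567]
```

```bash
cd .;
python3 -m pendant '[{"tx":0,"ty":0,"tz":-0.002,"wx":0,"wy":0,"wz":0},{"tx":0,"ty":0,"tz":-0.002,"wx":0,"wy":0,"wz":0},{"tx":0,"ty":0,"tz":-0.002,"wx":0,"wy":0,"wz":0},{"tx":0,"ty":0,"tz":0,"wx":0,"wy":0,"wz":0},{"tx":0,"ty":0,"tz":0,"wx":0,"wy":0,"wz":0}]'
python3 -m pendant '[{"tx":0,"ty":0,"tz":-0.0015,"wx":0,"wy":0,"wz":0},{"tx":0,"ty":0,"tz":-0.0015,"wx":0,"wy":0,"wz":0},{"tx":0,"ty":0,"tz":-0.001,"wx":0,"wy":0,"wz":0},{"tx":0,"ty":0,"tz":0,"wx":0,"wy":0,"wz":0},{"tx":0,"ty":0,"tz":0,"wx":0,"wy":0,"wz":0}]'
python3 -m pendant '[{"tx":0,"ty":0,"tz":-0.001,"wx":0,"wy":0,"wz":0},{"tx":0,"ty":0,"tz":-0.001,"wx":0,"wy":0,"wz":0},{"tx":0,"ty":0,"tz":0,"wx":0,"wy":0,"wz":0},{"tx":0,"ty":0,"tz":0,"wx":0,"wy":0,"wz":0}]'
```

```text
t: 13.95
position: [475.4, -211.2, 193.8]
tool_rot: [[-0.001, -1.0, -0.001], [-1.0, 0.001, 0.0], [-0.0, 0.001, -1.0]]
wrist_force: [0.4, 0.1, -3.3]
width: 56.3
t: 14.37
position: [475.4, -211.2, 190.0]
tool_rot: [[-0.001, -1.0, -0.0], [-1.0, 0.001, 0.0], [-0.0, 0.0, -1.0]]
wrist_force: [-1.8, 1.1, -3.5]
width: 56.7
t: 14.7
position: [475.4, -211.2, 188.2]
tool_rot: [[-0.001, -1.0, -0.0], [-1.0, 0.001, 0.0], [-0.0, 0.0, -1.0]]
wrist_force: [-3.5, 2.7, -2.0]
width: 56.6
```

```bash
cd .;
python3 -m pendant '[{"tx":-0.0007,"ty":0.0007,"tz":-0.001,"wx":0,"wy":0,"wz":0},{"tx":0,"ty":0,"tz":-0.001,"wx":0,"wy":0,"wz":0},{"tx":0,"ty":0,"tz":-0.001,"wx":0,"wy":0,"wz":0},{"tx":0,"ty":0,"tz":0,"wx":0,"wy":0,"wz":0},{"tx":0,"ty":0,"tz":0,"wx":0,"wy":0,"wz":0}]'
python3 -m pendant '[{"tx":0,"ty":0,"tz":-0.001,"wx":0,"wy":0,"wz":0},{"tx":0,"ty":0,"tz":-0.001,"wx":0,"wy":0,"wz":0},{"tx":0,"ty":0,"tz":0,"wx":0,"wy":0,"wz":0},{"tx":0,"ty":0,"tz":0,"wx":0,"wy":0,"wz":0}]'
```

```text
t: 15.12
position: [475.0, -210.7, 185.4]
tool_rot: [[-0.001, -1.0, 0.0], [-1.0, 0.001, -0.0], [0.0, -0.0, -1.0]]
wrist_force: [-1.1, -1.5, -3.0]
width: 56.6
t: 15.45
position: [474.8, -210.5, 182.7]
tool_rot: [[-0.001, -1.0, -0.001], [-1.0, 0.001, 0.0], [-0.0, 0.001, -1.0]]
wrist_force: [0.7, -2.4, -3.5]
width: 56.5
```

```bash
cd .;
python3 -m pendant '[{"tx":0,"ty":0,"tz":-0.001,"wx":0,"wy":0,"wz":0},{"tx":0,"ty":0,"tz":-0.001,"wx":0,"wy":0,"wz":0},{"tx":0,"ty":0,"tz":0,"wx":0,"wy":0,"wz":0},{"tx":0,"ty":0,"tz":0,"wx":0,"wy":0,"wz":0}]'
python3 -m pendant '[{"tx":0,"ty":0,"tz":-0.001,"wx":0,"wy":0,"wz":0},{"tx":0,"ty":0,"tz":-0.001,"wx":0,"wy":0,"wz":0},{"tx":0,"ty":0,"tz":0,"wx":0,"wy":0,"wz":0},{"tx":0,"ty":0,"tz":0,"wx":0,"wy":0,"wz":0}]'
```

```text
t: 15.78
position: [474.8, -210.5, 180.9]
tool_rot: [[-0.001, -1.0, -0.0], [-1.0, 0.001, 0.0], [-0.0, 0.0, -1.0]]
wrist_force: [-0.0, -1.9, -3.6]
width: 56.6
t: 16.12
position: [474.9, -210.6, 180.2]
tool_rot: [[-0.001, -1.0, 0.001], [-1.0, 0.001, -0.0], [0.0, -0.001, -1.0]]
wrist_force: [-1.5, 0.0, 2.9]
width: 56.5
```

```bash
cd .;
python3 -m pendant '[{"tx":0,"ty":0,"tz":-0.001,"wx":0,"wy":0,"wz":0},{"tx":0,"ty":0,"tz":-0.001,"wx":0,"wy":0,"wz":0},{"tx":0,"ty":0,"tz":0,"wx":0,"wy":0,"wz":0},{"tx":0,"ty":0,"tz":0,"wx":0,"wy":0,"wz":0}]'
python3 -m pendant '[{"tx":0,"ty":0,"tz":-0.001,"wx":0,"wy":0,"wz":0},{"tx":0,"ty":0,"tz":0,"wx":0,"wy":0,"wz":0},{"tx":0,"ty":0,"tz":0,"wx":0,"wy":0,"wz":0}]'
```

```text
t: 16.45
position: [475.0, -210.7, 179.7]
tool_rot: [[-0.001, -1.0, 0.002], [-1.0, 0.001, -0.001], [0.001, -0.002, -1.0]]
wrist_force: [-5.1, 3.7, 10.3]
width: 56.5
t: 16.7
position: [475.0, -210.7, 179.5]
tool_rot: [[-0.001, -1.0, 0.003], [-1.0, 0.001, -0.001], [0.001, -0.003, -1.0]]
wrist_force: [-6.2, 4.6, 12.5]
width: 56.7
```

```bash
cd .;
python3 -m pendant '[{"tx":0,"ty":0,"tz":-0.001,"wx":0,"wy":0,"wz":0},{"tx":0,"ty":0,"tz":0,"wx":0,"wy":0,"wz":0},{"tx":0,"ty":0,"tz":0,"wx":0,"wy":0,"wz":0}]'
```

```text
t: 16.95
position: [475.1, -210.7, 179.2]
tool_rot: [[-0.001, -1.0, 0.004], [-1.0, 0.001, -0.001], [0.001, -0.004, -1.0]]
wrist_force: [-7.2, 5.9, 15.6]
width: 56.6
```

The force slope is about 13 N/mm from TCP z 180.3. With the grasp offset of 14.7 mm that puts the rim 33 mm inside the mouth, which fits the gasket. No seal bump was seen, though, so I check independently by tracking the cap's lever in the scene camera between "resting on the rim" (s8) and now.

Run:
```python
from h import *
a=cv2.imread("pics/s8.png");b,d=grab("scene","s9.png");print(ctrl.state()["wrist_force"],ctrl.state()["ft_torque"])
up=lambda i:cv2.resize(i,None,fx=4,fy=4,interpolation=cv2.INTER_CUBIC)
A=up(a);B=up(b)
for (x0,y0,x1,y1) in((264,158,290,178),(260,156,292,180),(274,158,290,172)):
    t=A[y0*4:y1*4,x0*4:x1*4];r=cv2.matchTemplate(B[y0*4-80:y1*4+120,x0*4-80:x1*4+80],t,cv2.TM_CCOEFF_NORMED);_,m,_,l=cv2.minMaxLoc(r);print(m,(l[0]-80)/4,(l[1]-80)/4)
y=-201.5
P0=np.array([473.8,y+60,255.])
print([ (dz,(proj(d,P0+[1,-7,-dz])-proj(d,P0)).round(1)) for dz in(24,28,31,33,34,35)])
```

```text
[-6.90382382  5.95147625 16.11262688] [1.93750045e+00 2.44780402e+00 2.18518149e-03]
0.8754183053970337 -1.75 10.75
0.8071414828300476 -1.75 10.75
0.9906449913978577 -2.0 11.0
[(24, array([[-2.4,  7.6]])), (28, array([[-2.3,  8.9]])), (31, array([[-2.2,  9.9]])), (33, array([[-2.2, 10.6]])), (34, array([[-2.2, 11. ]])), (35, array([[-2.1, 11.3]]))]
```

The lever tracks 10.75–11 px down and 2 px across, which matches a 34 mm descent, so the cap is home on its gasket. I ease off, release and rise.

```bash
cd .;
python3 -m pendant '[{"tx":-0.0005,"ty":0.0005,"tz":0.002,"wx":0,"wy":0,"wz":0},{"tx":-0.0005,"ty":0.0005,"tz":0.002,"wx":0,"wy":0,"wz":0},{"tx":0,"ty":0,"tz":0,"wx":0,"wy":0,"wz":0},{"tx":0,"ty":0,"tz":0,"wx":0,"wy":0,"wz":0}]'
python3 -m pendant '[{"tx":0,"ty":0,"tz":0,"wx":0,"wy":0,"wz":0},{"tx":0,"ty":0,"tz":0,"wx":0,"wy":0,"wz":0},{"tx":0,"ty":0,"tz":0,"wx":0,"wy":0,"wz":0},{"tx":0,"ty":0,"tz":0,"wx":0,"wy":0,"wz":0},{"tx":0,"ty":0,"tz":0,"wx":0,"wy":0,"wz":0},{"tx":0,"ty":0,"tz":0,"wx":0,"wy":0,"wz":0},{"tx":0,"ty":0,"tz":0,"wx":0,"wy":0,"wz":0}]' 0.0854
python3 -m pendant '[{"tx":0,"ty":0,"tz":0.01,"wx":0,"wy":0,"wz":0},{"tx":0,"ty":0,"tz":0.02,"wx":0,"wy":0,"wz":0},{"tx":0,"ty":0,"tz":0.025,"wx":0,"wy":0,"wz":0},{"tx":0,"ty":0,"tz":0.025,"wx":0,"wy":0,"wz":0},{"tx":0,"ty":0,"tz":0.02,"wx":0,"wy":0,"wz":0},{"tx":0,"ty":0,"tz":0.01,"wx":0,"wy":0,"wz":0},{"tx":0,"ty":0,"tz":0,"wx":0,"wy":0,"wz":0},{"tx":0,"ty":0,"tz":0,"wx":0,"wy":0,"wz":0}]'
python3 - <<'E'
from h import *
grab("wrist","w10.png");grab("scene","s10.png");grab("top","t10.png");print(ctrl.state()["q"])
E
```

```text
t: 17.33
position: [474.8, -210.3, 180.3]
tool_rot: [[-0.002, -1.0, 0.003], [-1.0, 0.002, -0.002], [0.002, -0.003, -1.0]]
wrist_force: [3.5, -4.8, 3.8]
width: 56.7
t: 17.92
position: [473.8, -209.4, 179.1]
tool_rot: [[-0.001, -1.0, -0.0], [-1.0, 0.001, 0.0], [-0.0, 0.0, -1.0]]
wrist_force: [1.1, 0.7, -0.8]
width: 85.4
t: 18.58
position: [473.9, -209.3, 288.9]
tool_rot: [[-0.001, -1.0, -0.0], [-1.0, 0.001, 0.001], [-0.001, 0.0, -1.0]]
wrist_force: [1.2, -0.2, -0.1]
width: 85.6
[-1.56337617e+00 -8.57349853e+00  3.30489726e+00 -3.07036621e-02
 -1.02035458e+02  1.49319209e+00]
```

Run:
```python
from h import *
a=cv2.imread("pics/w10.png");b=cv2.imread("pics/s10.png")
d=load("w10.png");print(proj(d,[[474.5,-209.5,240],[474.5,-209.5+80,241],[474.5,-209.5-80,241]]))
c=cv2.convertScaleAbs(cv2.resize(b[130:205,200:300],(400,300),interpolation=cv2.INTER_CUBIC),alpha=1.5)
cv2.imwrite("pics/c10.png",np.hstack([cv2.resize(a,(400,300)),c]))
```

```text
[[316.2431228  244.20903277]
 [316.54766645 365.66162265]
 [315.88576587  98.4536861 ]]
```

View pics/c10.png

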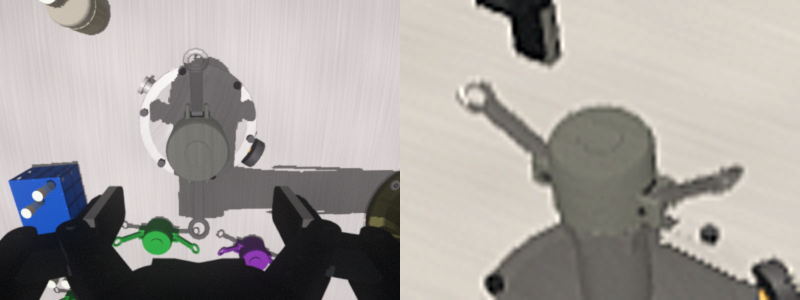

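The cap sits home with its boss at (315,243) in the wrist image (predicted (316,244)), and both levers are up. That was the last picture I may view. I triangulate the rings.

Run:
```python
from h import *
w=load("w10.png");s=load("s10.png")
for n,a,b in(("+y",(199*1.6,229*1.6),(200+333/4,130+175/4)),("-y",(195*1.6,58*1.6),(200+74/4,130+95/4)),):
    P=tri((w,a),(s,b));d=P-[474.4,-209.5,209.5];r=abs(d[1]);print(n,P.round(1),(proj(w,P)-a).round(1),"r",r,"j",.7-np.arctan2(d[2],r-31),np.hypot(d[2],r-31))
P=tri((w,(315,243)),(s,(200+200/4,130+137/4)));print("boss",P)
# tool plan: rel. to axis; e=+1 (+y lever)
a=np.array([.7071,.7071]);m=np.array([.7071,-.7071])
for al in(45,33,20,0,-20,-40,-60,-75,-85):
    A=np.radians(al);u=np.array([np.cos(A),np.sin(A)]);n=np.array([-np.sin(A),np.cos(A)])
    pin=np.array([31,209.5 if al>-60 else 208]);E=pin+55*u+(3+11*abs(m@n))*n;T=E-30*a
    print(al,"E",E.round(1),"TCP r,z",T.round(1),"y+",round(T[0]-209.5,1))
```

```text
+y [ 471.1 -128.   243.1] [[3.5 3.3]] r 81.50737320531032 j 0.11248290509489145 60.68267380465121
-y [ 475.6 -291.2  240.1] [[1.8 2.5]] r 81.67135663649913 j 0.15632522066301324 59.20840603616575
boss [ 474.08078812 -209.27954384  240.73603898]
45 E [ 60.  258.3] TCP r,z [ 38.8 237.1] y+ -170.7
33 E [ 69.6 251. ] TCP r,z [ 48.4 229.8] y+ -161.1
20 E [ 78.2 240.5] TCP r,z [ 57.  219.3] y+ -152.5
0 E [ 86.  220.3] TCP r,z [ 64.8 199.1] y+ -144.7
-20 E [ 85.3 197.9] TCP r,z [ 64.1 176.7] y+ -145.4
-40 E [ 75.7 177.2] TCP r,z [ 54.5 156. ] y+ -155.0
-60 E [ 63.6 163.3] TCP r,z [ 42.4 142.1] y+ -167.1
-75 E [ 53.4 157.1] TCP r,z [ 32.2 135.9] y+ -177.3
-85 E [ 45.8 154.1] TCP r,z [ 24.6 132.9] y+ -184.9
```

```bash
cd .;
python3 -m pendant '[{"tx":0,"ty":0.006,"tz":0,"wx":-0.1122,"wy":0,"wz":0},{"tx":0,"ty":0.007,"tz":0,"wx":-0.1122,"wy":0,"wz":0},{"tx":0,"ty":0.007,"tz":0,"wx":-0.1122,"wy":0,"wz":0},{"tx":0,"ty":0.007,"tz":0,"wx":-0.1122,"wy":0,"wz":0},{"tx":0,"ty":0.007,"tz":0,"wx":-0.1122,"wy":0,"wz":0},{"tx":0,"ty":0.007,"tz":0,"wx":-0.1122,"wy":0,"wz":0},{"tx":0,"ty":0.007,"tz":0,"wx":-0.1122,"wy":0,"wz":0},{"tx":0,"ty":0,"tz":0,"wx":0,"wy":0,"wz":0},{"tx":0,"ty":0,"tz":0,"wx":0,"wy":0,"wz":0},{"tx":0,"ty":0,"tz":0,"wx":0,"wy":0,"wz":0}]' 0
python3 -m pendant '[{"tx":0,"ty":0,"tz":-0.015,"wx":0,"wy":0,"wz":0},{"tx":0,"ty":0,"tz":-0.015,"wx":0,"wy":0,"wz":0},{"tx":0,"ty":0,"tz":-0.01,"wx":0,"wy":0,"wz":0},{"tx":0,"ty":0,"tz":0,"wx":0,"wy":0,"wz":0},{"tx":0,"ty":0,"tz":0,"wx":0,"wy":0,"wz":0},{"tx":0,"ty":0,"tz":0,"wx":0,"wy":0,"wz":0}]'
python3 -c "
from h import *
print(ctrl.state()['q'],ctrl.state()['wrist_force'])"
```

```text
t: 19.57
position: [473.8, -161.5, 289.0]
tool_rot: [[-0.001, -1.0, -0.0], [-0.708, 0.001, -0.706], [0.706, -0.0, -0.708]]
wrist_force: [-0.8, -0.4, -0.5]
width: 0.2
t: 20.07
position: [474.0, -161.8, 250.5]
tool_rot: [[-0.003, -1.0, 0.001], [-0.708, 0.002, -0.707], [0.707, -0.003, -0.708]]
wrist_force: [0.1, 0.3, -0.2]
width: 0.0
[ 30.92807948 -15.14194699 -29.94432324  37.98485641 -99.77704419
 -32.84902899] [ 0.10151178  0.29412145 -0.20867477]
```

```bash
cd .;
python3 -m pendant '[{"tx":0,"ty":0,"tz":-0.005,"wx":0,"wy":0,"wz":0},{"tx":0,"ty":0,"tz":-0.005,"wx":0,"wy":0,"wz":0},{"tx":0,"ty":0,"tz":-0.004,"wx":0,"wy":0,"wz":0},{"tx":0,"ty":0,"tz":0,"wx":0,"wy":0,"wz":0}]'
python3 -m pendant '[{"tx":0,"ty":0,"tz":-0.003,"wx":0,"wy":0,"wz":0},{"tx":0,"ty":0,"tz":-0.003,"wx":0,"wy":0,"wz":0},{"tx":0,"ty":0,"tz":0,"wx":0,"wy":0,"wz":0}]'
python3 -m pendant '[{"tx":0,"ty":0.001,"tz":-0.003,"wx":0,"wy":0,"wz":0},{"tx":0,"ty":0.001,"tz":-0.003,"wx":0,"wy":0,"wz":0},{"tx":0,"ty":0,"tz":0,"wx":0,"wy":0,"wz":0}]'
python3 -m pendant '[{"tx":0,"ty":0.002,"tz":-0.003,"wx":0,"wy":0,"wz":0},{"tx":0,"ty":0.002,"tz":-0.003,"wx":0,"wy":0,"wz":0},{"tx":0,"ty":0,"tz":0,"wx":0,"wy":0,"wz":0}]'
```

```text
t: 20.4
position: [473.5, -161.6, 234.2]
tool_rot: [[-0.0, -1.0, -0.001], [-0.707, 0.001, -0.707], [0.707, 0.001, -0.707]]
wrist_force: [1.1, 0.3, 0.1]
width: -0.3
t: 20.65
position: [473.9, -161.6, 229.4]
tool_rot: [[-0.001, -1.0, 0.0], [-0.707, 0.001, -0.708], [0.708, -0.001, -0.707]]
wrist_force: [0.3, -0.7, 2.3]
width: -0.1
t: 20.9
position: [474.1, -159.4, 224.2]
tool_rot: [[-0.002, -1.0, 0.001], [-0.706, 0.001, -0.708], [0.708, -0.002, -0.706]]
wrist_force: [0.1, -0.4, 5.2]
width: -0.2
t: 21.15
position: [473.8, -155.5, 217.2]
tool_rot: [[-0.001, -1.0, -0.0], [-0.707, 0.001, -0.708], [0.708, -0.001, -0.707]]
wrist_force: [-0.3, -2.6, 4.0]
width: 0.1
```

Contact came exactly where planned, and the lever swings with about 5 N. I follow the arc.

```bash
cd .;
python3 -m pendant '[{"tx":0,"ty":0.002,"tz":-0.003,"wx":0,"wy":0,"wz":0},{"tx":0,"ty":0.002,"tz":-0.003,"wx":0,"wy":0,"wz":0},{"tx":0,"ty":0.002,"tz":-0.003,"wx":0,"wy":0,"wz":0},{"tx":0,"ty":0.0015,"tz":-0.003,"wx":0,"wy":0,"wz":0},{"tx":0,"ty":0.0015,"tz":-0.003,"wx":0,"wy":0,"wz":0},{"tx":0,"ty":0.001,"tz":-0.003,"wx":0,"wy":0,"wz":0}]'
python3 -m pendant '[{"tx":0,"ty":0.0005,"tz":-0.004,"wx":0,"wy":0,"wz":0},{"tx":0,"ty":0,"tz":-0.004,"wx":0,"wy":0,"wz":0},{"tx":0,"ty":0,"tz":-0.004,"wx":0,"wy":0,"wz":0},{"tx":0,"ty":0,"tz":-0.004,"wx":0,"wy":0,"wz":0},{"tx":0,"ty":0,"tz":-0.004,"wx":0,"wy":0,"wz":0},{"tx":0,"ty":-0.0005,"tz":-0.003,"wx":0,"wy":0,"wz":0}]'
python3 -m pendant '[{"tx":0,"ty":-0.001,"tz":-0.0035,"wx":0,"wy":0,"wz":0},{"tx":0,"ty":-0.0015,"tz":-0.0035,"wx":0,"wy":0,"wz":0},{"tx":0,"ty":-0.0015,"tz":-0.0035,"wx":0,"wy":0,"wz":0},{"tx":0,"ty":-0.0015,"tz":-0.0035,"wx":0,"wy":0,"wz":0},{"tx":0,"ty":-0.002,"tz":-0.0035,"wx":0,"wy":0,"wz":0},{"tx":0,"ty":-0.002,"tz":-0.0025,"wx":0,"wy":0,"wz":0}]'
```

```text
t: 21.65
position: [473.8, -145.4, 199.1]
tool_rot: [[-0.001, -1.0, -0.0], [-0.707, 0.001, -0.707], [0.707, -0.001, -0.707]]
wrist_force: [-0.9, -3.4, 4.0]
width: 0.1
t: 22.15
position: [474.0, -145.4, 175.9]
tool_rot: [[-0.001, -1.0, 0.0], [-0.707, 0.001, -0.707], [0.707, -0.001, -0.707]]
wrist_force: [-0.1, -1.4, 4.8]
width: -0.2
t: 22.65
position: [474.2, -154.6, 155.9]
tool_rot: [[-0.001, -1.0, 0.001], [-0.708, -0.0, -0.707], [0.707, -0.001, -0.708]]
wrist_force: [-0.8, 0.6, 5.1]
width: -0.0
```

```bash
cd .;
python3 -m pendant '[{"tx":0,"ty":-0.0025,"tz":-0.003,"wx":0,"wy":0,"wz":0},{"tx":0,"ty":-0.0025,"tz":-0.003,"wx":0,"wy":0,"wz":0},{"tx":0,"ty":-0.0025,"tz":-0.003,"wx":0,"wy":0,"wz":0},{"tx":0,"ty":-0.0025,"tz":-0.0025,"wx":0,"wy":0,"wz":0},{"tx":0,"ty":-0.0025,"tz":-0.002,"wx":0,"wy":0,"wz":0}]'
python3 -m pendant '[{"tx":0,"ty":-0.0025,"tz":-0.0015,"wx":0,"wy":0,"wz":0},{"tx":0,"ty":-0.0025,"tz":-0.0015,"wx":0,"wy":0,"wz":0},{"tx":0,"ty":-0.0025,"tz":-0.0015,"wx":0,"wy":0,"wz":0},{"tx":0,"ty":-0.0025,"tz":-0.0015,"wx":0,"wy":0,"wz":0},{"tx":0,"ty":0,"tz":0,"wx":0,"wy":0,"wz":0}]'
python3 -m pendant '[{"tx":0,"ty":-0.0015,"tz":-0.0005,"wx":0,"wy":0,"wz":0},{"tx":0,"ty":-0.0015,"tz":-0.0005,"wx":0,"wy":0,"wz":0},{"tx":0,"ty":0,"tz":0,"wx":0,"wy":0,"wz":0}]'
```

```text
t: 23.07
position: [474.6, -167.0, 143.0]
tool_rot: [[-0.001, -1.0, 0.002], [-0.707, -0.001, -0.707], [0.707, -0.002, -0.707]]
wrist_force: [-0.7, 1.9, 7.4]
width: -0.4
t: 23.48
position: [474.7, -176.8, 136.5]
tool_rot: [[-0.001, -1.0, 0.002], [-0.708, -0.001, -0.706], [0.706, -0.002, -0.708]]
wrist_force: [0.2, 3.2, 4.6]
width: 0.1
t: 23.73
position: [474.5, -179.9, 135.5]
tool_rot: [[-0.001, -1.0, 0.002], [-0.708, -0.001, -0.706], [0.706, -0.002, -0.708]]
wrist_force: [1.4, 5.0, 4.0]
width: 0.1
```

```bash
cd .;
python3 -m pendant '[{"tx":0,"ty":-0.0015,"tz":-0.0005,"wx":0,"wy":0,"wz":0},{"tx":0,"ty":-0.0015,"tz":-0.0005,"wx":0,"wy":0,"wz":0},{"tx":0,"ty":0,"tz":0,"wx":0,"wy":0,"wz":0}]'
python3 -m pendant '[{"tx":0,"ty":-0.001,"tz":0,"wx":0,"wy":0,"wz":0},{"tx":0,"ty":-0.001,"tz":0,"wx":0,"wy":0,"wz":0},{"tx":0,"ty":0,"tz":0,"wx":0,"wy":0,"wz":0}]'
python3 -m pendant '[{"tx":0,"ty":-0.001,"tz":0,"wx":0,"wy":0,"wz":0},{"tx":0,"ty":-0.001,"tz":0,"wx":0,"wy":0,"wz":0},{"tx":0,"ty":0,"tz":0,"wx":0,"wy":0,"wz":0}]'
```

```text
t: 23.98
position: [474.4, -183.1, 134.6]
tool_rot: [[-0.001, -1.0, 0.001], [-0.708, -0.0, -0.706], [0.706, -0.002, -0.708]]
wrist_force: [2.1, 4.7, 3.5]
width: -0.2
t: 24.23
position: [474.4, -184.9, 134.2]
tool_rot: [[-0.001, -1.0, 0.001], [-0.708, -0.001, -0.706], [0.706, -0.002, -0.708]]
wrist_force: [2.4, 4.6, 2.7]
width: 0.1
t: 24.48
position: [474.5, -186.7, 133.9]
tool_rot: [[-0.0, -1.0, 0.002], [-0.709, -0.001, -0.706], [0.706, -0.001, -0.709]]
wrist_force: [1.9, 6.5, 1.9]
width: -0.0
```

```bash
cd .;
python3 -m pendant '[{"tx":0,"ty":-0.001,"tz":0,"wx":0,"wy":0,"wz":0},{"tx":0,"ty":-0.001,"tz":0,"wx":0,"wy":0,"wz":0},{"tx":0,"ty":0,"tz":0,"wx":0,"wy":0,"wz":0}]'
python3 -m pendant '[{"tx":0,"ty":-0.001,"tz":0,"wx":0,"wy":0,"wz":0},{"tx":0,"ty":-0.001,"tz":0,"wx":0,"wy":0,"wz":0},{"tx":0,"ty":0,"tz":0,"wx":0,"wy":0,"wz":0}]'
```

```text
t: 24.73
position: [474.5, -188.5, 133.5]
tool_rot: [[-0.0, -1.0, 0.002], [-0.709, -0.001, -0.705], [0.705, -0.001, -0.709]]
wrist_force: [1.7, 6.2, 2.0]
width: -0.2
t: 24.98
position: [474.4, -190.4, 133.2]
tool_rot: [[0.0, -1.0, 0.002], [-0.709, -0.001, -0.705], [0.705, -0.001, -0.709]]
wrist_force: [1.5, 6.8, 0.5]
width: 0.2
```

```bash
cd .;
python3 -m pendant '[{"tx":0,"ty":-0.001,"tz":0,"wx":0,"wy":0,"wz":0},{"tx":0,"ty":-0.001,"tz":0,"wx":0,"wy":0,"wz":0},{"tx":0,"ty":0,"tz":0,"wx":0,"wy":0,"wz":0}]'
```

```text
t: 25.23
position: [474.8, -191.6, 133.0]
tool_rot: [[0.0, -1.0, 0.003], [-0.71, -0.002, -0.704], [0.704, -0.001, -0.71]]
wrist_force: [-0.1, 15.9, 0.5]
width: 0.2
```

```bash
cd .;
python3 -m pendant '[{"tx":0,"ty":-0.001,"tz":0,"wx":0,"wy":0,"wz":0},{"tx":0,"ty":0,"tz":0,"wx":0,"wy":0,"wz":0},{"tx":0,"ty":0,"tz":0,"wx":0,"wy":0,"wz":0}]'
```

```text
t: 25.48
position: [475.0, -192.0, 132.9]
tool_rot: [[0.001, -1.0, 0.003], [-0.711, -0.003, -0.703], [0.703, -0.002, -0.711]]
wrist_force: [-2.1, 20.1, 1.0]
width: 0.2
```

At the stop: the force rises stiffly to 20 N (limit 35). I retract and look at the lever numerically in the scene image.

```bash
cd .;
python3 -m pendant '[{"tx":0,"ty":0.008,"tz":0.004,"wx":0,"wy":0,"wz":0},{"tx":0,"ty":0.015,"tz":0.010,"wx":0,"wy":0,"wz":0},{"tx":0,"ty":0.015,"tz":0.018,"wx":0,"wy":0,"wz":0},{"tx":0,"ty":0.012,"tz":0.025,"wx":0,"wy":0,"wz":0},{"tx":0,"ty":0.005,"tz":0.028,"wx":0,"wy":0,"wz":0},{"tx":0,"ty":0,"tz":0.028,"wx":0,"wy":0,"wz":0},{"tx":0,"ty":0,"tz":0.028,"wx":0,"wy":0,"wz":0},{"tx":0,"ty":0,"tz":0.025,"wx":0,"wy":0,"wz":0},{"tx":0,"ty":0,"tz":0,"wx":0,"wy":0,"wz":0},{"tx":0,"ty":0,"tz":0,"wx":0,"wy":0,"wz":0}]'
python3 - <<'E'
from h import *
b,d=grab("scene","s11.png");a=cv2.imread("pics/s10.png")
o=np.array([474.4,-209.5])
def L(j,s,z0): # lever pts
    return [[o[0],o[1]+s*(31+k*np.cos(.7-j)),z0+k*np.sin(.7-j)] for k in(20,40,58)]
for s in(1,-1):
  for j in(.13,1.9,2.18): print(s,j,proj(d,L(j,s,208.5)).round(1).tolist())
g=lambda i:cv2.cvtColor(i,cv2.COLOR_BGR2GRAY).astype(int)
A,B=g(a),g(b)
for y in range(172,202,3): print(y,"before",A[y,252:284].tolist()); print(y,"after ",B[y,252:284].tolist())
E
```

```text
t: 26.32
position: [473.7, -139.5, 300.6]
tool_rot: [[-0.002, -1.0, -0.0], [-0.708, 0.002, -0.706], [0.706, -0.001, -0.708]]
wrist_force: [-0.4, 0.2, -1.0]
width: 0.1
1 0.13 [[268.6, 178.7], [274.9, 177.5], [280.7, 176.3]]
1 1.9 [[265.7, 187.0], [269.0, 194.0], [271.9, 200.2]]
1 2.18 [[263.7, 186.7], [265.0, 193.3], [266.1, 199.1]]
-1 0.13 [[231.9, 165.2], [225.0, 159.2], [218.8, 153.8]]
-1 1.9 [[236.9, 176.3], [235.1, 181.3], [233.5, 185.7]]
-1 2.18 [[239.0, 177.4], [239.2, 183.6], [239.4, 189.0]]
172 before [79, 79, 80, 82, 78, 75, 74, 72, 68, 68, 63, 52, 115, 146, 143, 140, 139, 138, 138, 138, 139, 139, 140, 142, 144, 145, 136, 135, 80, 93, 59, 50]
172 after  [160, 156, 157, 148, 152, 122, 98, 90, 82, 73, 70, 57, 101, 147, 143, 140, 141, 140, 141, 141, 141, 141, 141, 142, 144, 142, 142, 141, 142, 141, 140, 141]
175 before [76, 77, 76, 74, 73, 73, 73, 72, 70, 71, 62, 21, 71, 77, 80, 67, 80, 129, 129, 88, 90, 53, 52, 57, 57, 63, 64, 66, 75, 91, 74, 77]
175 after  [89, 85, 87, 85, 81, 77, 76, 76, 70, 73, 69, 44, 99, 150, 162, 156, 159, 133, 143, 142, 140, 140, 141, 140, 140, 140, 140
[... 1787 characters left out ...]
 70, 73, 61, 72, 147, 144, 140, 140, 139, 137, 137, 137, 136, 136, 137, 140, 141, 139, 139, 139, 139]
196 before [68, 69, 68, 68, 67, 67, 65, 64, 62, 57, 54, 70, 70, 68, 70, 67, 67, 68, 68, 69, 68, 69, 67, 63, 60, 54, 122, 120, 138, 141, 138, 136]
196 after  [71, 71, 70, 69, 71, 68, 66, 66, 63, 58, 50, 75, 74, 80, 57, 53, 145, 142, 141, 140, 141, 141, 139, 139, 139, 136, 137, 135, 136, 140, 139, 139]
199 before [68, 68, 67, 68, 67, 67, 65, 64, 62, 59, 51, 70, 69, 69, 69, 71, 70, 68, 68, 70, 68, 68, 69, 68, 68, 69, 69, 67, 66, 63, 59, 56]
199 after  [71, 72, 69, 71, 68, 69, 68, 65, 65, 59, 61, 84, 55, 80, 72, 108, 147, 141, 139, 140, 139, 140, 140, 140, 140, 138, 139, 138, 136, 135, 138, 136]
```

The dark bar now hangs at columns 262–267 down rows 184–199, where a closed lever (2.18) is predicted at 263.7–266, so lever 1 is closed. Now over to the -y lever.

```bash
cd .;
python3 -m pendant '[{"tx":0,"ty":-0.0085,"tz":0,"wx":0.1122,"wy":0,"wz":0},{"tx":0,"ty":-0.0085,"tz":0,"wx":0.1122,"wy":0,"wz":0},{"tx":0,"ty":-0.0085,"tz":0,"wx":0.1122,"wy":0,"wz":0},{"tx":0,"ty":-0.0085,"tz":0,"wx":0.1122,"wy":0,"wz":0},{"tx":0,"ty":-0.0085,"tz":0,"wx":0.1122,"wy":0,"wz":0},{"tx":0,"ty":-0.0085,"tz":0,"wx":0.1122,"wy":0,"wz":0},{"tx":0,"ty":-0.0085,"tz":0,"wx":0.1122,"wy":0,"wz":0},{"tx":0,"ty":-0.0085,"tz":0,"wx":0.1122,"wy":0,"wz":0},{"tx":0,"ty":-0.0085,"tz":0,"wx":0.1122,"wy":0,"wz":0},{"tx":0,"ty":-0.0085,"tz":0,"wx":0.1122,"wy":0,"wz":0},{"tx":0,"ty":-0.0085,"tz":0,"wx":0.1122,"wy":0,"wz":0},{"tx":0,"ty":-0.0085,"tz":0,"wx":0.1122,"wy":0,"wz":0}]'
python3 -m pendant '[{"tx":0,"ty":-0.0085,"tz":0,"wx":0.1122,"wy":0,"wz":0},{"tx":0,"ty":-0.0085,"tz":0,"wx":0.1122,"wy":0,"wz":0},{"tx":0.0005,"ty":0,"tz":0,"wx":0,"wy":0,"wz":0},{"tx":0,"ty":0,"tz":0,"wx":0,"wy":0,"wz":0},{"tx":0,"ty":0,"tz":0,"wx":0,"wy":0,"wz":0},{"tx":0,"ty":0,"tz":0,"wx":0,"wy":0,"wz":0}]'
python3 -c "
from h import *
print(ctrl.state()['q'],ctrl.state()['wrist_force'])"
```

```text
t: 27.37
position: [473.7, -242.0, 300.1]
tool_rot: [[-0.001, -1.0, 0.0], [-0.843, 0.001, 0.538], [-0.538, 0.001, -0.843]]
wrist_force: [1.1, 0.8, -0.9]
width: 0.1
t: 27.87
position: [474.4, -257.7, 301.7]
tool_rot: [[0.0, -1.0, -0.0], [-0.709, -0.0, 0.706], [-0.706, -0.0, -0.709]]
wrist_force: [-0.4, 0.7, 0.4]
width: -0.1
[ -36.607381     18.0834592    35.83762907  -46.02208553 -128.08913843
   13.78724355] [-0.44181376  0.66276801  0.38070804]
```

```bash
cd .;
python3 -m pendant '[{"tx":0,"ty":0,"tz":-0.015,"wx":0,"wy":0,"wz":0},{"tx":0,"ty":0,"tz":-0.02,"wx":0,"wy":0,"wz":0},{"tx":0,"ty":0,"tz":-0.018,"wx":0,"wy":0,"wz":0},{"tx":0,"ty":0,"tz":-0.012,"wx":0,"wy":0,"wz":0},{"tx":0,"ty":0,"tz":0,"wx":0,"wy":0,"wz":0},{"tx":0,"ty":0,"tz":0,"wx":0,"wy":0,"wz":0}]'
python3 -m pendant '[{"tx":0,"ty":0,"tz":-0.003,"wx":0,"wy":0,"wz":0},{"tx":0,"ty":0,"tz":-0.003,"wx":0,"wy":0,"wz":0},{"tx":0,"ty":0,"tz":0,"wx":0,"wy":0,"wz":0}]'
python3 -m pendant '[{"tx":0,"ty":-0.001,"tz":-0.003,"wx":0,"wy":0,"wz":0},{"tx":0,"ty":-0.001,"tz":-0.003,"wx":0,"wy":0,"wz":0},{"tx":0,"ty":0,"tz":0,"wx":0,"wy":0,"wz":0}]'
python3 -m pendant '[{"tx":0,"ty":-0.002,"tz":-0.003,"wx":0,"wy":0,"wz":0},{"tx":0,"ty":-0.002,"tz":-0.003,"wx":0,"wy":0,"wz":0},{"tx":0,"ty":0,"tz":0,"wx":0,"wy":0,"wz":0}]'
```

```text
t: 28.37
position: [474.4, -257.7, 236.6]
tool_rot: [[0.0, -1.0, -0.001], [-0.708, -0.001, 0.706], [-0.706, 0.001, -0.708]]
wrist_force: [-0.5, 0.3, 0.2]
width: -0.2
t: 28.62
position: [474.5, -258.6, 230.3]
tool_rot: [[-0.0, -1.0, 0.001], [-0.708, 0.001, 0.707], [-0.707, -0.0, -0.708]]
wrist_force: [0.5, 0.1, 1.1]
width: -0.0
t: 28.87
position: [474.4, -260.9, 224.0]
tool_rot: [[-0.001, -1.0, 0.001], [-0.708, 0.001, 0.707], [-0.707, 0.0, -0.708]]
wrist_force: [1.0, 0.5, 6.2]
width: -0.1
t: 29.12
position: [474.4, -264.5, 217.2]
tool_rot: [[-0.001, -1.0, -0.0], [-0.707, 0.001, 0.708], [-0.708, 0.001, -0.707]]
wrist_force: [1.0, 2.3, 3.7]
width: 0.1
```

Same behaviour as on the first lever, so I follow the mirrored arc.

```bash
cd .;
python3 -m pendant '[{"tx":0,"ty":-0.002,"tz":-0.003,"wx":0,"wy":0,"wz":0},{"tx":0,"ty":-0.002,"tz":-0.003,"wx":0,"wy":0,"wz":0},{"tx":0,"ty":-0.002,"tz":-0.003,"wx":0,"wy":0,"wz":0},{"tx":0,"ty":-0.0015,"tz":-0.003,"wx":0,"wy":0,"wz":0},{"tx":0,"ty":-0.001,"tz":-0.003,"wx":0,"wy":0,"wz":0},{"tx":0,"ty":-0.001,"tz":-0.003,"wx":0,"wy":0,"wz":0}]'
python3 -m pendant '[{"tx":0,"ty":-0.0005,"tz":-0.004,"wx":0,"wy":0,"wz":0},{"tx":0,"ty":0,"tz":-0.004,"wx":0,"wy":0,"wz":0},{"tx":0,"ty":0,"tz":-0.004,"wx":0,"wy":0,"wz":0},{"tx":0,"ty":0,"tz":-0.004,"wx":0,"wy":0,"wz":0},{"tx":0,"ty":0,"tz":-0.004,"wx":0,"wy":0,"wz":0},{"tx":0,"ty":0.0005,"tz":-0.003,"wx":0,"wy":0,"wz":0}]'
python3 -m pendant '[{"tx":0,"ty":0.001,"tz":-0.0035,"wx":0,"wy":0,"wz":0},{"tx":0,"ty":0.0015,"tz":-0.0035,"wx":0,"wy":0,"wz":0},{"tx":0,"ty":0.0015,"tz":-0.0035,"wx":0,"wy":0,"wz":0},{"tx":0,"ty":0.0015,"tz":-0.0035,"wx":0,"wy":0,"wz":0},{"tx":0,"ty":0.002,"tz":-0.0035,"wx":0,"wy":0,"wz":0},{"tx":0,"ty":0.002,"tz":-0.0025,"wx":0,"wy":0,"wz":0}]'
```

```text
t: 29.62
position: [474.3, -274.1, 199.5]
tool_rot: [[-0.001, -1.0, -0.0], [-0.707, 0.001, 0.707], [-0.707, 0.001, -0.707]]
wrist_force: [-0.8, 3.4, 4.1]
width: -0.0
t: 30.12
position: [474.2, -274.4, 176.4]
tool_rot: [[-0.002, -1.0, 0.0], [-0.708, 0.001, 0.707], [-0.707, 0.001, -0.708]]
wrist_force: [-1.2, 1.4, 5.0]
width: 0.2
t: 30.62
position: [474.1, -265.3, 156.5]
tool_rot: [[-0.002, -1.0, 0.001], [-0.708, 0.002, 0.706], [-0.706, 0.001, -0.708]]
wrist_force: [0.3, -0.6, 4.5]
width: -0.1
```

```bash
cd .;
python3 -m pendant '[{"tx":0,"ty":0.0025,"tz":-0.003,"wx":0,"wy":0,"wz":0},{"tx":0,"ty":0.0025,"tz":-0.003,"wx":0,"wy":0,"wz":0},{"tx":0,"ty":0.0025,"tz":-0.003,"wx":0,"wy":0,"wz":0},{"tx":0,"ty":0.0025,"tz":-0.0025,"wx":0,"wy":0,"wz":0},{"tx":0,"ty":0.0025,"tz":-0.002,"wx":0,"wy":0,"wz":0}]'
python3 -m pendant '[{"tx":0,"ty":0.0025,"tz":-0.0015,"wx":0,"wy":0,"wz":0},{"tx":0,"ty":0.0025,"tz":-0.0015,"wx":0,"wy":0,"wz":0},{"tx":0,"ty":0.0025,"tz":-0.0015,"wx":0,"wy":0,"wz":0},{"tx":0,"ty":0.0025,"tz":-0.0015,"wx":0,"wy":0,"wz":0},{"tx":0,"ty":0,"tz":0,"wx":0,"wy":0,"wz":0}]'
python3 -m pendant '[{"tx":0,"ty":0.0015,"tz":-0.0005,"wx":0,"wy":0,"wz":0},{"tx":0,"ty":0.0015,"tz":-0.0005,"wx":0,"wy":0,"wz":0},{"tx":0,"ty":0,"tz":0,"wx":0,"wy":0,"wz":0}]'
```

```text
t: 31.03
position: [474.0, -253.4, 143.4]
tool_rot: [[-0.002, -1.0, 0.001], [-0.709, 0.002, 0.705], [-0.705, 0.001, -0.709]]
wrist_force: [-0.4, -3.7, 6.1]
width: -0.2
t: 31.45
position: [473.9, -243.7, 137.4]
tool_rot: [[-0.002, -1.0, 0.001], [-0.71, 0.003, 0.705], [-0.705, 0.001, -0.71]]
wrist_force: [0.1, -4.5, 5.7]
width: -0.1
t: 31.7
position: [473.9, -241.1, 136.4]
tool_rot: [[-0.003, -1.0, 0.001], [-0.71, 0.003, 0.704], [-0.704, 0.001, -0.71]]
wrist_force: [-0.5, -4.6, 6.3]
width: -0.1
```

```bash
cd .;
python3 -m pendant '[{"tx":0,"ty":0.0015,"tz":-0.0005,"wx":0,"wy":0,"wz":0},{"tx":0,"ty":0.0015,"tz":-0.0005,"wx":0,"wy":0,"wz":0},{"tx":0,"ty":0.001,"tz":-0.0005,"wx":0,"wy":0,"wz":0},{"tx":0,"ty":0,"tz":0,"wx":0,"wy":0,"wz":0}]'
python3 -m pendant '[{"tx":0,"ty":0.001,"tz":0,"wx":0,"wy":0,"wz":0},{"tx":0,"ty":0.001,"tz":0,"wx":0,"wy":0,"wz":0},{"tx":0,"ty":0.001,"tz":0,"wx":0,"wy":0,"wz":0},{"tx":0,"ty":0,"tz":0,"wx":0,"wy":0,"wz":0}]'
python3 -m pendant '[{"tx":0,"ty":0.001,"tz":0,"wx":0,"wy":0,"wz":0},{"tx":0,"ty":0.001,"tz":0,"wx":0,"wy":0,"wz":0},{"tx":0,"ty":0,"tz":0,"wx":0,"wy":0,"wz":0}]'
```

```text
t: 32.03
position: [473.9, -237.5, 135.1]
tool_rot: [[-0.003, -1.0, 0.002], [-0.71, 0.003, 0.704], [-0.704, 0.001, -0.71]]
wrist_force: [0.7, -6.1, 5.9]
width: 0.1
t: 32.37
position: [473.9, -235.0, 134.5]
tool_rot: [[-0.004, -1.0, 0.002], [-0.711, 0.004, 0.703], [-0.703, 0.001, -0.711]]
wrist_force: [-0.8, -8.0, 3.9]
width: -0.1
t: 32.62
position: [473.8, -233.3, 134.3]
tool_rot: [[-0.004, -1.0, 0.002], [-0.711, 0.005, 0.703], [-0.703, 0.001, -0.711]]
wrist_force: [1.1, -9.5, 2.5]
width: 0.1
```

```bash
cd .;
python3 -m pendant '[{"tx":0,"ty":0.001,"tz":0,"wx":0,"wy":0,"wz":0},{"tx":0,"ty":0.001,"tz":0,"wx":0,"wy":0,"wz":0},{"tx":0,"ty":0,"tz":0,"wx":0,"wy":0,"wz":0}]'
python3 -m pendant '[{"tx":0,"ty":0.001,"tz":0,"wx":0,"wy":0,"wz":0},{"tx":0,"ty":0.001,"tz":0,"wx":0,"wy":0,"wz":0},{"tx":0,"ty":0,"tz":0,"wx":0,"wy":0,"wz":0}]'
python3 -m pendant '[{"tx":0,"ty":0.001,"tz":0,"wx":0,"wy":0,"wz":0},{"tx":0,"ty":0,"tz":0,"wx":0,"wy":0,"wz":0},{"tx":0,"ty":0,"tz":0,"wx":0,"wy":0,"wz":0}]'
```

```text
t: 32.87
position: [473.8, -232.8, 134.0]
tool_rot: [[-0.006, -1.0, 0.003], [-0.713, 0.006, 0.701], [-0.701, 0.002, -0.713]]
wrist_force: [1.5, -15.2, 0.9]
width: -0.1
t: 33.12
position: [473.8, -232.4, 133.9]
tool_rot: [[-0.007, -1.0, 0.005], [-0.715, 0.008, 0.699], [-0.699, 0.001, -0.715]]
wrist_force: [0.8, -20.4, 1.5]
width: 0.2
t: 33.37
position: [473.8, -232.2, 133.9]
tool_rot: [[-0.008, -1.0, 0.006], [-0.716, 0.009, 0.698], [-0.698, 0.001, -0.716]]
wrist_force: [1.9, -24.3, 1.8]
width: 0.2
```

Hard stop (5 N per 0.3 mm, 24 N). I retract and measure both levers in the scene image.

```bash
cd .;
python3 -m pendant '[{"tx":0,"ty":-0.008,"tz":0.004,"wx":0,"wy":0,"wz":0},{"tx":0,"ty":-0.015,"tz":0.010,"wx":0,"wy":0,"wz":0},{"tx":0,"ty":-0.015,"tz":0.018,"wx":0,"wy":0,"wz":0},{"tx":0,"ty":-0.012,"tz":0.025,"wx":0,"wy":0,"wz":0},{"tx":0,"ty":-0.005,"tz":0.028,"wx":0,"wy":0,"wz":0},{"tx":0,"ty":0,"tz":0.028,"wx":0,"wy":0,"wz":0},{"tx":0,"ty":0,"tz":0.028,"wx":0,"wy":0,"wz":0},{"tx":0,"ty":0,"tz":0.025,"wx":0,"wy":0,"wz":0},{"tx":0,"ty":0,"tz":0,"wx":0,"wy":0,"wz":0},{"tx":0,"ty":0,"tz":0,"wx":0,"wy":0,"wz":0}]'
python3 - <<'E'
from h import *
b,d=grab("scene","s12.png");a=cv2.imread("pics/s11.png")
g=lambda i:cv2.cvtColor(i,cv2.COLOR_BGR2GRAY).astype(int)
A,B=g(a),g(b)
for oy in(-209.5,-211):
  for s in(1,-1):
    for j in(2.0,2.1,2.18): print(oy,s,j,proj(d,[[474.4,oy+s*(31+k*np.cos(.7-j)),207.5+k*np.sin(.7-j)] for k in(20,40,58,68)]).round(1).tolist())
for y in range(170,200,2): print(y,"bef",A[y,226:248].tolist(),"aft",B[y,226:248].tolist(),"R",B[y,258:272].tolist())
E
```

```text
t: 34.2
position: [474.4, -281.1, 301.6]
tool_rot: [[-0.001, -1.0, 0.003], [-0.709, 0.003, 0.705], [-0.705, -0.001, -0.709]]
wrist_force: [-0.3, -0.3, -0.1]
width: 0.0
-209.5 1 2.0 [[265.0, 187.3], [267.6, 194.2], [269.9, 200.3], [271.2, 203.7]]
-209.5 1 2.1 [[264.3, 187.1], [266.2, 193.9], [267.8, 199.9], [268.7, 203.2]]
-209.5 1 2.18 [[263.7, 187.0], [265.0, 193.6], [266.1, 199.4], [266.7, 202.6]]
-209.5 -1 2.0 [[237.7, 177.1], [236.6, 182.5], [235.6, 187.3], [235.1, 189.9]]
-209.5 -1 2.1 [[238.4, 177.5], [238.0, 183.3], [237.7, 188.5], [237.6, 191.3]]
-209.5 -1 2.18 [[239.0, 177.8], [239.2, 183.9], [239.4, 189.3], [239.5, 192.2]]
-211 1 2.0 [[264.4, 187.1], [267.1, 194.0], [269.4, 200.1], [270.6, 203.5]]
-211 1 2.1 [[263.7, 186.9], [265.6, 193.7], [267.3, 199.7], [268.2, 203.0]]
-211 1 2.18 [[263.1, 186.8], [264.4, 193.4], [265.6, 199.2], [266.2, 202.4]]
-211 -1 2.0 [[237.1, 176.9], [236.0, 182.3], [235.1, 187.1], [234.6, 189.7]]
-211 -1 2.1 [[237.9, 177.3], [237.5, 183.1], [237.2, 188.3], [237.0, 191.1]]
-211 -1 2.18 [[238.4, 177.6], [238.7, 183.7], [238.9, 189.1], [239.0, 192.0]
[... 3427 characters left out ...]
, 139, 140, 134, 139, 133, 132, 133, 134, 139, 121, 102, 124, 124, 126, 132, 73, 59, 63, 64] R [64, 62, 59, 50, 99, 139, 65, 71, 71, 64, 98, 128, 139, 137]
196 bef [60, 65, 65, 67, 66, 62, 58, 58, 59, 59, 60, 61, 64, 66, 63, 142, 70, 70, 61, 62, 64, 68] aft [144, 141, 139, 140, 124, 132, 132, 133, 133, 134, 135, 137, 143, 127, 60, 135, 68, 68, 62, 58, 62, 66] R [66, 64, 61, 53, 60, 155, 96, 60, 67, 78, 49, 91, 142, 139]
198 bef [154, 154, 155, 99, 100, 101, 102, 102, 104, 105, 110, 68, 70, 70, 70, 72, 69, 73, 67, 61, 65, 66] aft [144, 143, 139, 132, 131, 132, 132, 132, 134, 136, 139, 121, 129, 65, 66, 68, 68, 69, 65, 58, 62, 64] R [65, 64, 63, 56, 49, 60, 121, 132, 95, 122, 68, 90, 143, 139]
```

Left bar: columns 237–241 at rows 190–192, centre 239, where 2.18 is predicted at 239.0–239.5, so it is closed. The right bar has moved about 1 px outward since lever 2 closed, possibly to only about 2.10–2.12 rad. To be safe I go back and press lever 1 gently to its stop again.

```bash
cd .;
python3 -m pendant '[{"tx":0,"ty":0.0115,"tz":0,"wx":-0.1122,"wy":0,"wz":0},{"tx":0,"ty":0.0115,"tz":0,"wx":-0.1122,"wy":0,"wz":0},{"tx":0,"ty":0.0115,"tz":0,"wx":-0.1122,"wy":0,"wz":0},{"tx":0,"ty":0.0115,"tz":0,"wx":-0.1122,"wy":0,"wz":0},{"tx":0,"ty":0.0115,"tz":0,"wx":-0.1122,"wy":0,"wz":0},{"tx":0,"ty":0.0115,"tz":0,"wx":-0.1122,"wy":0,"wz":0},{"tx":0,"ty":0.0115,"tz":0,"wx":-0.1122,"wy":0,"wz":0},{"tx":0,"ty":0.0115,"tz":0,"wx":-0.1122,"wy":0,"wz":0},{"tx":0,"ty":0.0115,"tz":0,"wx":-0.1122,"wy":0,"wz":0},{"tx":0,"ty":0.0115,"tz":0,"wx":-0.1122,"wy":0,"wz":0},{"tx":0,"ty":0.0115,"tz":0,"wx":-0.1122,"wy":0,"wz":0},{"tx":0,"ty":0.0115,"tz":0,"wx":-0.1122,"wy":0,"wz":0}]'
python3 -m pendant '[{"tx":0,"ty":0.002,"tz":0,"wx":-0.1122,"wy":0,"wz":0},{"tx":0,"ty":0.002,"tz":0,"wx":-0.1122,"wy":0,"wz":0},{"tx":0,"ty":0,"tz":0,"wx":0,"wy":0,"wz":0},{"tx":0,"ty":0,"tz":0,"wx":0,"wy":0,"wz":0}]'
```

```text
t: 35.25
position: [474.5, -141.3, 300.4]
tool_rot: [[0.001, -1.0, 0.002], [-0.843, -0.002, -0.538], [0.538, -0.002, -0.843]]
wrist_force: [0.6, -0.2, -0.3]
width: 0.1
t: 35.58
position: [474.2, -137.4, 297.8]
tool_rot: [[0.005, -1.0, -0.002], [-0.705, -0.002, -0.71], [0.71, 0.005, -0.705]]
wrist_force: [-0.9, 0.2, 0.7]
width: -0.1
```

```bash
cd .;
python3 -m pendant '[{"tx":0,"ty":0,"tz":-0.025,"wx":0,"wy":0,"wz":0},{"tx":0,"ty":0,"tz":-0.028,"wx":0,"wy":0,"wz":0},{"tx":0,"ty":0,"tz":-0.028,"wx":0,"wy":0,"wz":0},{"tx":0,"ty":-0.005,"tz":-0.028,"wx":0,"wy":0,"wz":0},{"tx":0,"ty":-0.011,"tz":-0.025,"wx":0,"wy":0,"wz":0},{"tx":0,"ty":-0.012,"tz":-0.016,"wx":0,"wy":0,"wz":0},{"tx":0,"ty":-0.012,"tz":-0.010,"wx":0,"wy":0,"wz":0},{"tx":0,"ty":0,"tz":0,"wx":0,"wy":0,"wz":0},{"tx":0,"ty":0,"tz":0,"wx":0,"wy":0,"wz":0}]'
python3 -m pendant '[{"tx":0,"ty":-0.002,"tz":-0.001,"wx":0,"wy":0,"wz":0},{"tx":0,"ty":-0.002,"tz":-0.001,"wx":0,"wy":0,"wz":0},{"tx":0,"ty":-0.002,"tz":-0.001,"wx":0,"wy":0,"wz":0},{"tx":0,"ty":0,"tz":0,"wx":0,"wy":0,"wz":0}]'
```

```text
t: 36.33
position: [474.1, -179.0, 141.1]
tool_rot: [[-0.003, -1.0, -0.001], [-0.708, 0.003, -0.707], [0.707, -0.001, -0.708]]
wrist_force: [0.1, 0.5, 0.2]
width: -0.1
t: 36.67
position: [474.5, -184.0, 137.9]
tool_rot: [[-0.001, -1.0, 0.0], [-0.707, 0.001, -0.707], [0.707, -0.001, -0.707]]
wrist_force: [0.6, -0.4, 0.3]
width: -0.0
```

```bash
cd .;
python3 -m pendant '[{"tx":0,"ty":-0.0015,"tz":-0.001,"wx":0,"wy":0,"wz":0},{"tx":0,"ty":-0.0015,"tz":-0.001,"wx":0,"wy":0,"wz":0},{"tx":0,"ty":0,"tz":-0.001,"wx":0,"wy":0,"wz":0},{"tx":0,"ty":0,"tz":0,"wx":0,"wy":0,"wz":0}]'
python3 -m pendant '[{"tx":0,"ty":-0.001,"tz":0,"wx":0,"wy":0,"wz":0},{"tx":0,"ty":-0.001,"tz":0,"wx":0,"wy":0,"wz":0},{"tx":0,"ty":0,"tz":0,"wx":0,"wy":0,"wz":0}]'
python3 -m pendant '[{"tx":0,"ty":-0.001,"tz":0,"wx":0,"wy":0,"wz":0},{"tx":0,"ty":-0.001,"tz":0,"wx":0,"wy":0,"wz":0},{"tx":0,"ty":0,"tz":0,"wx":0,"wy":0,"wz":0}]'
```

```text
t: 37.0
position: [474.6, -186.9, 134.9]
tool_rot: [[-0.001, -1.0, 0.001], [-0.707, 0.0, -0.707], [0.707, -0.001, -0.707]]
wrist_force: [0.8, 2.5, 0.7]
width: 0.2
t: 37.25
position: [474.9, -188.2, 134.4]
tool_rot: [[-0.001, -1.0, 0.001], [-0.708, -0.001, -0.706], [0.706, -0.001, -0.708]]
wrist_force: [-0.7, 6.0, 0.4]
width: 0.4
t: 37.5
position: [475.2, -189.5, 134.0]
tool_rot: [[-0.0, -1.0, 0.002], [-0.709, -0.002, -0.705], [0.705, -0.002, -0.709]]
wrist_force: [-2.0, 13.3, -0.4]
width: -0.1
```

```bash
cd .;
python3 -m pendant '[{"tx":0,"ty":-0.001,"tz":0,"wx":0,"wy":0,"wz":0},{"tx":0,"ty":0,"tz":0,"wx":0,"wy":0,"wz":0},{"tx":0,"ty":0,"tz":0,"wx":0,"wy":0,"wz":0}]'
python3 -m pendant '[{"tx":0,"ty":-0.001,"tz":0,"wx":0,"wy":0,"wz":0},{"tx":0,"ty":0,"tz":0,"wx":0,"wy":0,"wz":0},{"tx":0,"ty":0,"tz":0,"wx":0,"wy":0,"wz":0}]'
```

```text
t: 37.75
position: [475.4, -189.9, 133.9]
tool_rot: [[0.0, -1.0, 0.003], [-0.71, -0.002, -0.704], [0.704, -0.002, -0.71]]
wrist_force: [-3.4, 17.0, 0.2]
width: -0.4
t: 38.0
position: [475.6, -190.3, 133.8]
tool_rot: [[0.001, -1.0, 0.004], [-0.71, -0.003, -0.704], [0.704, -0.002, -0.71]]
wrist_force: [-6.1, 23.3, -0.4]
width: -0.2
```

```bash
cd .;
python3 -m pendant '[{"tx":0,"ty":-0.001,"tz":0,"wx":0,"wy":0,"wz":0},{"tx":0,"ty":0,"tz":0,"wx":0,"wy":0,"wz":0},{"tx":0,"ty":0,"tz":0,"wx":0,"wy":0,"wz":0}]'
```

```text
t: 38.25
position: [475.9, -190.7, 133.7]
tool_rot: [[0.001, -1.0, 0.004], [-0.711, -0.004, -0.703], [0.703, -0.003, -0.711]]
wrist_force: [-6.7, 28.3, 1.7]
width: 0.1
```

At the stop again, so no more force. I retract clear and do a final check.

```bash
cd .;
python3 -m pendant '[{"tx":0,"ty":0.008,"tz":0.004,"wx":0,"wy":0,"wz":0},{"tx":0,"ty":0.015,"tz":0.010,"wx":0,"wy":0,"wz":0},{"tx":0,"ty":0.015,"tz":0.018,"wx":0,"wy":0,"wz":0},{"tx":0,"ty":0.012,"tz":0.025,"wx":0,"wy":0,"wz":0},{"tx":0,"ty":0.005,"tz":0.028,"wx":0,"wy":0,"wz":0},{"tx":0,"ty":0,"tz":0.028,"wx":0,"wy":0,"wz":0},{"tx":0,"ty":0,"tz":0.028,"wx":0,"wy":0,"wz":0},{"tx":0,"ty":0,"tz":0.025,"wx":0,"wy":0,"wz":0},{"tx":0,"ty":0,"tz":0,"wx":0,"wy":0,"wz":0},{"tx":0,"ty":0,"tz":0,"wx":0,"wy":0,"wz":0}]'
python3 - <<'E'
from h import *
b,d=grab("scene","s13.png")
g=lambda i:cv2.cvtColor(i,cv2.COLOR_BGR2GRAY).astype(int)
B=g(b);A=g(cv2.imread("pics/s12.png"));C=g(cv2.imread("pics/s11.png"))
for y in(188,190,192,194,196,198): print(y,"L",B[y,232:246].tolist(),"R13",B[y,260:272].tolist(),"R12",A[y,260:272].tolist(),"R11",C[y,260:272].tolist())
up=lambda i:cv2.resize(i[140:175,235:270].astype(np.uint8),None,fx=8,fy=8,interpolation=cv2.INTER_CUBIC)
# cap motion between s10 (gasket rest), s11, s12, s13
s10=g(cv2.imread("pics/s10.png"))
for n,I in(("s11",C),("s12",A),("s13",B)):
    t=up(s10)[50:190,30:220];r=cv2.matchTemplate(up(I),t,cv2.TM_CCOEFF_NORMED);_,m,_,l=cv2.minMaxLoc(r);print(n,m,(l[0]-30)/8,(l[1]-50)/8)
E
```

```text
t: 39.08
position: [474.5, -138.9, 301.6]
tool_rot: [[-0.003, -1.0, 0.001], [-0.708, 0.001, -0.706], [0.706, -0.003, -0.708]]
wrist_force: [0.3, 0.1, -0.8]
width: 0.4
188 L [143, 146, 140, 144, 152, 81, 73, 96, 92, 66, 79, 54, 70, 71] R13 [61, 55, 85, 70, 66, 70, 81, 142, 139, 127, 138, 140] R12 [58, 54, 99, 62, 79, 71, 65, 106, 136, 124, 135, 137] R11 [62, 55, 70, 75, 56, 51, 113, 141, 138, 126, 139, 140]
190 L [144, 144, 145, 149, 129, 67, 63, 88, 71, 92, 152, 89, 55, 65] R13 [61, 49, 107, 68, 79, 71, 64, 107, 142, 138, 137, 136] R12 [58, 47, 146, 76, 65, 70, 68, 98, 139, 135, 134, 133] R11 [62, 56, 68, 72, 58, 53, 103, 144, 139, 138, 138, 136]
192 L [144, 144, 144, 142, 128, 75, 55, 70, 117, 144, 144, 152, 58, 62] R13 [61, 51, 128, 70, 72, 72, 65, 107, 145, 141, 140, 137] R12 [59, 48, 118, 106, 63, 76, 69, 60, 135, 139, 137, 134] R11 [61, 57, 60, 71, 69, 60, 78, 147, 142, 140, 139, 137]
194 L [143, 136, 136, 136, 138, 139, 144, 125, 125, 127, 131, 136, 77, 61] R13 [61, 53, 107, 99, 65, 74, 68, 64, 135, 146, 141, 140] R12 [59, 50, 99, 139, 65, 71, 71, 64, 98, 128, 139, 137] R11 [62, 59, 53, 69, 75, 63, 67, 134, 145, 142, 140, 139]
196 L [135, 136, 136, 137, 139, 142, 149, 132, 66, 67, 69, 71, 63, 62] R13 [62, 56, 66, 130, 69, 75, 80, 65, 49, 140, 143, 140] R12 [61, 53, 60, 155, 96, 60, 67, 78, 49, 91, 142, 139] R11 [63, 58, 50, 75, 74, 80, 57, 53, 145, 142, 141, 140]
198 L [135, 136, 137, 142, 122, 129, 63, 67, 71, 71, 70, 71, 67, 61] R13 [63, 60, 51, 65, 74, 109, 142, 84, 102, 116, 142, 141] R12 [63, 56, 49, 60, 121, 132, 95, 122, 68, 90, 143, 139] R11 [64, 59, 54, 86, 109, 123, 76, 73, 145, 141, 141, 141]
s11 0.42456763982772827 0.25 11.25
s12 0.47921785712242126 7.5 11.25
s13 0.44601571559906006 -3.75 11.25
```

The two bars are 26.1 px apart both before and after the re-press. They shifted together by about 0.6 px, which is the cap's play, so both levers were already on their stops. The arm is clear of everything, so I hand in.

```bash
python3 -c "
from h import *
print(ctrl.state()['wrist_force'],ctrl.job_done())"
```

```text
the job is handed in; nothing more can be done
[-0.60414991  0.25798486 -1.26426796] None
```

I fitted the plain aluminium cap to the vessel, swung both cam levers down to their stops (+y first, then -y), and moved the gripper clear. I handed the job in at about 39 s; it gives no verdict.

**What the last checks showed**
- **Cap home:** before the levers, force rose about 13 N/mm, which matches the gasket. Tracking a lever in the scene camera gave a 34 mm descent. The net push was about 20 N.
- **Levers:** each ended at a stiff stop, with at most about 28 N on the wrist (limit 35 N on a lever). The last scene image puts both near 2.14–2.18 rad, with about half a pixel of uncertainty.
- **Robot:** it was touching nothing at hand-in, with the wrist force near zero.

**What failed or disagreed**
- **Finger length:** the real fingertips sit about 30 mm (shut) to 45 mm (open) short of the stated tool point. The first two attempts to close on the cap went over its top; I then went lower and gripped it.
- **Alignment:** the first try at entering the fitting was about 6 mm off in y and rested on the rim at about 14 N. I corrected it by force and image.
- **Seal:** I never saw the 10–20 N seal push in the readings; it may have passed between two of them.
- **First lever:** it looked about 1 px farther out after the second was closed, so I pressed it to its stop again. Both levers then shifted together by about 0.6 px with the same spacing, so I took it as play in the cap.
- **Final cap height:** the automatic image match after clamping was too poor to use, so the 35 mm depth is inferred from the levers reaching their stops.
- **Bystanders:** I did not re-measure the rack and bottles at the end; no move went near them.

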